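Lay a stepped shaft in a tilting V-rest for a run-out check

ROBOT

A 6-joint arm with a two-finger parallel gripper is mounted at the origin on the work surface; the furniture and walls round the work are solid. World frame = base frame: x ahead of the robot, y to its left, z up, the work surface at z = 0. Lengths are in m, angles in rad, forces in N, time in s.
With the tool pointing down it reaches from about 0.225 to 0.875 m from the base axis. Payload 3.4 kg.
Tool frame: the origin (TCP) lies at the very end of the fingers, on their centre line; the grasp point (between the pads) lies manip.grip_point_offset behind it (manip.grip_point_offset is the distance from the TCP to the grasp point, in m); z points along the fingers, y is the line along which they close (so a half turn about z gives the same grasp; the last joint's range is limited). The gripper opens to 85 mm and grips with 20 to 120 N. Pads are 22 mm wide; open, the fingers measure 114 mm over their backs; the gripper's body (76 mm by 85 mm) begins 54 mm behind the grasp point. The pads swing forward as they close: fully open they stand 13 mm farther back than shut.
Start: joints at [1.026, 0.276, 1.505, -0, 1.361, -0.121], TCP at [0.236, 0.524, 0.207] pointing down, gripper open.
Joint ranges: [-2.89, 2.89], [-0.75, 2.08], [0.22, 2.7], [-1.18, 4.32], [0.11, 2.71], [-2.7, 2.7]. Speed limits (rad/s): [2.57, 2.57, 3.14, 3.14, 3.14, 3.14].

INTERFACE

Orientations are given as a unit quaternion [w, x, y, z].
In Python, from rig import manip gives the robot as it stands.
- The arm moves only by the shell command python3 -m pendant 'ROWS' [FORCE]. ROWS is JSON, a list of rows, each an object of numbers: "jaw": the opening, from -1 (shut) to 1 (fully open); "tx", "ty", "tz": the shift along the world's x, y, z in cm; "ax", "ay", "az": the turn, a rotation vector about the world's x, y, z in degrees. In form: [{"jaw": .., "tx": .., "ty": .., "tz": .., "ax": .., "ay": .., "az": ..}, ...]. A call has 1 to 10 rows; each row is the pose to reach, as a shift and turn from the pose commanded when the call began; what a row does not reach only later rows make up. A row lasts 1/8 s, in which the tool goes at most 62.5 mm and 10.7 degrees, less where a joint would pass 70% of its speed; a pose out of reach is approached as far as the arm can. A call with a gripper value outside its range is refused whole. The fingers move at their own pace and stop on an object; FORCE is the grip in N (left out, the last holds). Time passes only in rows, so rows that repeat a pose let the fingers close. It gives the time, the measured TCP pose, the force, the opening and the grip force at its end, in the units of the state.
- manip.get_state(): the state, without advancing time (a new reading comes with each control period).
- manip.get_image(name): name is "scene" or "top" or "wrist"; returns a dict with "pixels" (400x640x3 uint8, blue, green, red), "depth" (400x640 float32, m along the optical axis (not along the pixel's ray), 0 where there is no reading), "fx", "fy", "cx", "cy" (pixels), "pose" (4x4, takes a point from camera to world coordinates). Camera axes: x right, y down, z forward; pixel columns grow to the right and rows downward; lengths in m; the calibration is good to about 2 mm. A picture is of the moment at which its call begins.
- manip.sign_off(): hands the job in; it is judged then, once.
The state is a dict: "clock": time; "qpos": joint angles; "qd": joint speeds; "effort": joint torques, N m; "position": TCP position; "ee_rot": TCP orientation; "contact_force": force on the tool from outside, world axes, zero at the start; "moment": the same for the moment, N m; "width": finger opening in m; "gripper_force": force on a finger pad.
Only numpy, scipy, OpenCV 4.12 (cv2) and the standard library are available. Lean on these libraries where they do the work, as an engineer would, in place of code of your own. Each camera call takes 0.05 s, during which the arm holds its last target. There are 200 camera calls.

TASK

Lay the stepped steel shaft that stands on the desk into the two V saddles of the sloping V-rest, thin foot end downhill, and push it gently down the slope until you feel its foot bear on the end stop; leave it lying there, seated in both saddles and touching the stop. Leave the rest's slope and its stop set as they are, and do not disturb the loose gear and the cone-shaped plug nearby.

Things in the scene. Friction and masses are not known exactly. Their poses are not given: they have to be found in the camera images.
- shaft: Plain grey stepped steel shaft, 95 mm tall, 0.2 kg, standing on its thin foot at the start. Origin: centre of the foot's end face; z along the shaft, foot to head. Along z: foot 16 mm diameter from 0 to 19 mm, body 24 mm from 19 to 54, collar 32 mm from 54 to 71, head 20 mm from 71 to 95. Round: turning about z does not matter.
- shaft_collar (a point): Centre of the shaft's collar, on its axis 62.5 mm from the foot face. The collar (32 mm diameter, 17 mm long) is the widest part and good to grip: on the rest it hangs free between the saddles.
- v_rest: Fixed base of the dark steel V-rest: plate 160 x 74 x 10 mm with two cheeks 62 mm high near its low, robot-side end (with knobs up to 32 mm either side of the middle). Origin: centre of its underside; x is horizontal, in the uphill direction of the slope, roughly away from the robot; z up.
- v_beam: Sloping steel beam of the V-rest, 22 mm wide, clamped at 26 to 38 degrees. Origin: its pivot, 55 mm in -x and 50 mm above the base's origin; x points up the slope, y across, z out of it. A shaft seated in both saddles has its axis on y = 0, z = 30 mm of this frame. Its saddles leave 35 mm between them for the collar.
- saddle_low (a point): Mid-length of the lower V saddle (90 degree V, 16 mm long, 27 mm wide, from beam x = 54 to 70 mm, top at beam z = 24 mm), on the seated shaft's axis line. It takes the shaft's 24 mm body.
- saddle_high (a point): Mid-length of the upper V saddle (90 degree V, 7 mm long, 27 mm wide, from beam x = 105 to 112 mm, top at beam z = 27 mm), on the seated shaft's axis line. It takes the shaft's 20 mm head. Come in along the beam's z with the foot 3 to 7 mm uphill of the stop, so that the collar clears this saddle.
- v_stop: End stop at the low end of the beam: dark steel plate 22 mm wide, its face looks up the slope, from 24 mm below to 10 mm above the shaft's axis; clamped at beam x = 20 to 26 mm. Origin: centre of contact on its face, on the seated shaft's axis line; axes parallel to the beam's. The shaft's origin should end here.
- spur_gear: Bystander: dark spur gear, 54 mm diameter, 20 mm tall, lying flat. Origin: centre of its underside.
- taper_plug: Bystander: grey blunt steel cone, 42 mm diameter at its foot, 36 mm tall, standing. Origin: centre of its underside.
Not all that is in view belongs to the job. Of the things like the shaft, leave any that is green or purple; of the rest the smaller one is meant.

How it is judged:
On the way:
1. the shaft, lying in line with the saddles with its foot at the stop, is pushed against the stop with more than 1.5 N (x of shaft in the frame of v_stop between -0.002 and 0.0025 m and y of shaft in the frame of v_stop between -0.0025 and 0.0025 m and z of shaft in the frame of v_stop between -0.0025 and 0.0025 m and angle between the z axis of shaft and the x axis of v_beam, either way round below 0.05 rad and contact force between shaft and v_stop above 1.5 N), for 0.1 s.
At the end, for the whole second after the job is handed in: The shaft lies at rest in both saddles: its axis within 0.05 rad of the beam's, the centre of its foot face within 2.5 mm of the stop's contact point along, across and out of the slope (no more than 2 mm into it), foot downhill, released (x of shaft in the frame of v_stop between -0.002 and 0.0025 m and y of shaft in the frame of v_stop between -0.0025 and 0.0025 m and z of shaft in the frame of v_stop between -0.0025 and 0.0025 m and angle between the z axis of shaft and the x axis of v_beam, either way round below 0.05 rad and linear speed of shaft below 0.01 m/s and angular speed of shaft below 0.1 rad/s); the robot touches nothing.
It fails at once if the shaft is rammed against the stop with more than 40 N (contact force between shaft and v_stop above 40 N).
It fails at once if the slope or the stop of the rest is shifted by more than 4 mm (distance of any of v_stop, saddle_high from where it was at the start of the episode above 0.004 m).
It fails at once if the spur gear or the taper plug is moved by more than 15 mm or tipped (distance of any of spur_gear, taper_plug from where it was at the start of the episode above 0.015 m or angle between any of spur_gear, taper_plug's own z axis and vertical above 0.3 rad).
It also fails if it takes over 35 s, if anything falls off the work surface, if the arm or the gripper's body presses on something with over 40 N, if the wrist force passes 120 N, or if a joint passes its speed limit or range.

## Working session

There is one attempt and no reset: what is moved stays moved. The work goes in short steps, Python scripts to look and compute and a shell command to move; the robot and the scene stay as the last step left them, time stands still between calls to the robot, and variables do not carry over. Pictures are saved under pics/ and viewed, at most 10 in all, crops included, and the job is handed in when it is done.

```bash
ls; mkdir -p pics; python3 - <<'E'
from rig import manip
import cv2,numpy as np
s=manip.get_state();print(s, manip.grip_point_offset)
for n in("scene","top","wrist"):
    d=manip.get_image(n);np.savez(f"{n}0.npz",**d);cv2.imwrite(f"pics/{n}0.png",d["pixels"]);print(n,d["fx"],d["cx"],d["cy"],np.round(d["pose"],3).tolist())
E
```

```text
pics
{'clock': 0.0, 'qpos': array([ 1.02598776e+00,  2.76585719e-01,  1.50611554e+00,  7.43095943e-06,
        1.36067837e+00, -1.20997997e-01]), 'qd': array([ 6.79371352e-04, -4.78141780e-05,  8.27766687e-04, -1.32976597e-03,
       -2.31439979e-04,  9.55123521e-04]), 'effort': array([ 1.99382694e-04, -4.16777158e+01, -2.45812386e+01, -2.00295399e-04,
        1.11039777e-02, -9.22105698e-06]), 'position': array([0.2361728 , 0.5236503 , 0.20655204]), 'ee_rot': array([-2.95414369e-04,  2.10323624e-01,  9.77631410e-01, -8.43244219e-04]), 'contact_force': array([ 1.96761424e-01,  7.37582217e-04, -1.15559785e+00]), 'moment': array([0.04438994, 0.00408893, 0.03602409]), 'gripper_force': 0.0, 'width': 0.0855621532791995} 0.0187
scene 381.27390925277507 315.15922489829205 199.567078321543 [[-0.597, -0.463, 0.654, -0.06], [-0.802, 0.358, -0.479, 0.28], [-0.012, -0.811, -0.585, 0.562], [0.0, 0.0, 0.0, 1.0]]
top 458.54942082077395 312.6195270022779 204.25251590104168 [[-0.014, -0.986, 0.164, 0.347], [-1.0, 0.011, -0.019, -0.101], [0.017, -0.164, -0.986, 0.981], [0.0, 0.0, 0.0, 1.0]]
wrist 331.45610658091033 320.0545401858458 198.45163727763108 [[0.411, 0.876, 0.253, 0.173], [0.911, -0.395, -0.115, 0.553], [-0.001, 0.278, -0.961, 0.373], [0.0, 0.0, 0.0, 1.0]]
```

View pics/scene0.png

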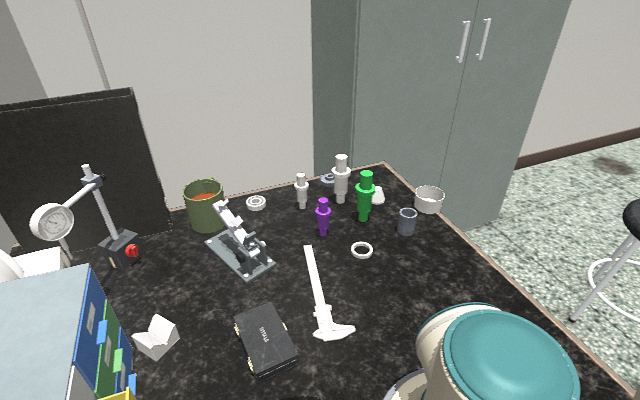

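View pics/top0.png

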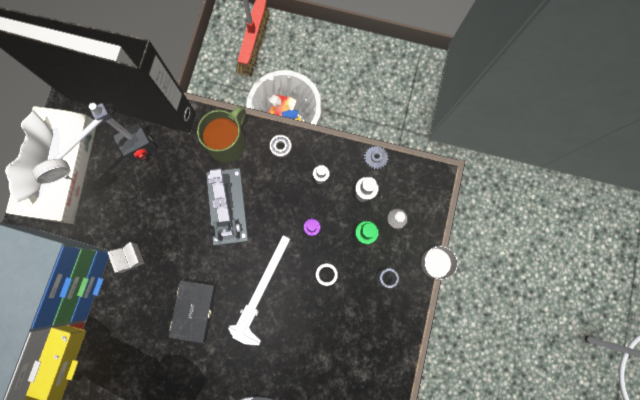

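The standing shaft candidates are:
- small grey: scene (301,190), top (321,174)
- large grey: scene (341,180), top (367,188)
- green: top (367,232)
- purple: top (312,227)

Green and purple are excluded, so the smaller grey one is meant. The V-rest is at top (227,207), the gear at top (376,157) and the cone at top (397,218). I'll confirm in a crop and measure.

```bash
cat > h.py <<'E'
import numpy as np,cv2
def load(n): return dict(np.load(n+".npz"))
def cloud(d):
    v,u=np.mgrid[:400,:640];z=d["depth"]
    P=np.stack([(u-d["cx"])/d["fx"]*z,(v-d["cy"])/d["fy"]*z,z],-1)
    W=P@d["pose"][:3,:3].T+d["pose"][:3,3]; W[z==0]=np.nan
    return W
def ray(d,u,v,h):
    r=d["pose"][:3,:3]@np.array([(u-d["cx"])/d["fx"],(v-d["cy"])/d["fy"],1]);o=d["pose"][:3,3]
    return o+r*(h-o[2])/r[2]
def proj(d,p):
    c=d["pose"][:3,:3].T@(np.array(p)-d["pose"][:3,3]);return d["fx"]*c[0]/c[2]+d["cx"],d["fy"]*c[1]/c[2]+d["cy"]
E
python3 - <<'E'
from h import *
t=load("top0");s=load("scene0");T=cloud(t);S=cloud(s)
a=cv2.resize(t["pixels"][130:250,195:345],None,fx=5,fy=5,interpolation=cv2.INTER_CUBIC)[:, :]
b=cv2.resize(s["pixels"][150:285,195:395],None,fx=4,fy=4,interpolation=cv2.INTER_CUBIC)
cv2.imwrite("pics/a.png",a);cv2.imwrite("pics/b.png",b)
for n,W,(r0,r1,c0,c1) in(("top",T,(155,195,305,340)),("top big",T,(170,205,350,385)),("scene",S,(168,212,292,312))):
    w=W[r0:r1,c0:c1].reshape(-1,3);w=w[np.isfinite(w[:,2])]
    for lo,hi in((.02,.05),(.056,.069),(.088,.102),(.11,.2)):
        q=w[(w[:,2]>lo)&(w[:,2]<hi)];print(n,lo,len(q),np.round(np.median(q,0),4) if len(q) else'',np.round((q.min(0)+q.max(0))/2,4) if len(q) else '')
print("desk",np.nanmedian(T[280:300,270:310,2]))
# v-rest grid from top
for r in range(166,250,3): print(r,[int(round(1000*x)) if x==x else -1 for x in T[r,206:248:3,2]])
print(T[207,227],T[170,225],T[240,230])
E
```

```text
top 0.02 16 [ 0.5515 -0.1335  0.0303] [ 0.5538 -0.1336  0.0333]
top 0.056 88 [ 0.5553 -0.1334  0.0674] [ 0.5624 -0.1357  0.0655]
top 0.088 79 [ 0.562  -0.1356  0.0943] [ 0.5622 -0.1358  0.0935]
top 0.11 0  
top big 0.02 26 [ 0.5117 -0.2179  0.0415] [ 0.516  -0.2215  0.0406]
top big 0.056 0  
top big 0.088 203 [ 0.5178 -0.2177  0.0919] [ 0.5254 -0.2255  0.0948]
top big 0.11 179 [ 0.5245 -0.2241  0.1276] [ 0.5255 -0.2246  0.121 ]
scene 0.02 97 [ 0.5535 -0.1291  0.0359] [ 0.5589 -0.1345  0.0359]
scene 0.056 84 [ 0.5542 -0.1291  0.0665] [ 0.561  -0.1349  0.063 ]
scene 0.088 51 [ 0.5591 -0.1336  0.0939] [ 0.5618 -0.1351  0.0921]
scene 0.11 0  
desk -0.00014463490211447105
166 [-2, 4, 2, -1, -2, -1, 2, 1, -1, 1, 5, 0, -2, 0]
169 [-2, 4, 0, -4, 104, -1, -1, 0, 3, 8, 9, 6, 1, -3]
172 [3, 9, 109, 109, 108, 103, 8, 13, 5, 11, 15, 9, -3, -1]
175 [6, 14, 105, 104, 108, 104, 10, 10, 9, 11, 11, 13, 1, 1]
178 [3, 11, 110, 112, 120, 105, 14, 12, 7, 11, 11, 11, -2, 0]
181 [0, 119, 119, 114, 114, 117, 9, 10, 11, 10, 10, 8, -2, 2]
184 [-1, 10, 98, 99, 98, 99, 10, 10, 12, 10, 8, 12, -1, 0]
187 [-2, 9, 9
[... 575 characters left out ...]
6, 67, 67, 12, 12, 8, 7, 9, 5]
220 [2, 0, 10, 6, 61, 66, 62, 64, 8, 62, 9, 11, 13, 7]
223 [3, -1, 7, 61, 73, 75, 77, 77, 56, 61, 46, 11, 15, 8]
226 [2, -1, 54, 60, 87, 91, 92, 95, 56, 59, 58, 54, 10, 10]
229 [1, 58, 60, 59, 93, 93, 94, 91, 64, 62, 56, 57, 11, 8]
232 [1, 1, 61, 64, 54, 57, 51, 52, 54, 61, 60, 14, 9, 10]
235 [-1, 0, 55, 63, 58, 50, 50, 49, 10, 60, 61, 18, 13, 11]
238 [0, 1, 9, 61, 59, 25, 14, 10, 7, 9, 11, 15, 14, 11]
241 [2, -2, -2, 11, 9, 6, 10, 9, 11, 8, 12, 10, 8, 7]
244 [1, 0, -3, 9, 9, 8, 4, 0, 3, 2, 4, -2, -1, 1]
247 [3, -1, -1, -1, -1, -1, 2, 0, -1, -4, 0, 0, 0, -1]
[0.49387099 0.05273594 0.07314423] [0.58608744 0.06961015 0.00701005] [0.43323571 0.05567062 0.0114058 ]
```

View pics/a.png

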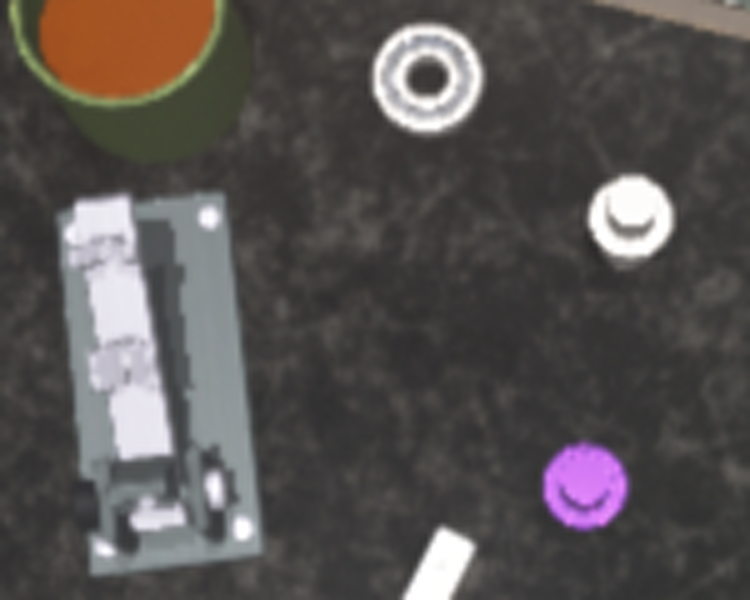

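View pics/b.png

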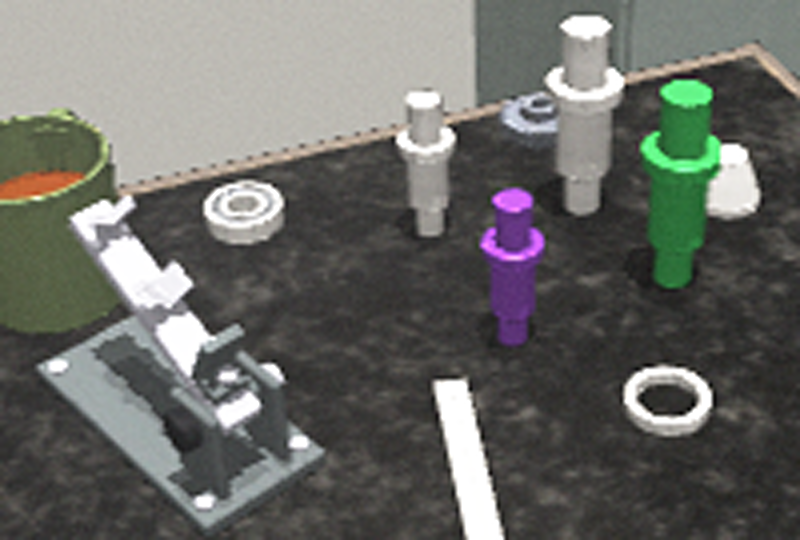

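The crop confirms it: the small plain grey shaft is at scene-crop (427,165), with the larger grey one at (583,110). The beam's high end is on the far side (+x). Next I'll fit the rest's pose.

```bash
cat > rest.py <<'E'
from h import *
import sys
def base(Ws,x0=(.40,.62),y0=(-.02,.12)):
    P=np.concatenate([w.reshape(-1,3) for w in Ws]);P=P[np.isfinite(P[:,2])]
    return P[(P[:,0]>x0[0])&(P[:,0]<x0[1])&(P[:,1]>y0[0])&(P[:,1]<y0[1])]
def yawfit(P):
    q=P[(P[:,2]>.0065)&(P[:,2]<.0135)]
    q=q[(q[:,0]<.595)]
    return cv2.minAreaRect((q[:,:2]*1000).astype(np.float32)),q
def beamfit(P,o,yaw):
    c,s=np.cos(yaw),np.sin(yaw);B=np.c_[(P[:,0]-o[0])*c+(P[:,1]-o[1])*s,-(P[:,0]-o[0])*s+(P[:,1]-o[1])*c,P[:,2]]
    return B
E
python3 - <<'E'
from rest import *
for n in("top0","scene0"):
    d=load(n);P=base([cloud(d)]);r,q=yawfit(P)
    # mask contour version with plate plane rays
    print(n,r,len(q))
    # pick
    L=r[1];a=r[2] if L[0]>L[1] else r[2]-90
    o=np.array(r[0])/1000
    B=beamfit(P,o,np.deg2rad(a));print("yaw",a)
    k=(B[:,2]>.03)&(B[:,2]<.14)&(B[:,0]>-.03)&(B[:,0]<.09)&(abs(B[:,1])<.03);b=B[k]
    if n=="top0" or 1:
        # beam bare bits by robust line fit z vs x
        l=cv2.fitLine((b[abs(b[:,1])<.02][:,[0,2]]*1000).astype(np.float32),cv2.DIST_WELSCH,0,.01,.01).ravel()
        th=np.arctan2(l[1],l[0]);print("slope",np.rad2deg(th),"height over pivot line",)
        for th2 in (th,):
            ux=np.array([np.cos(th2),0,np.sin(th2)]);uz=np.array([-np.sin(th2),0,np.cos(th2)])
            Q=B[(B[:,2]>.03)&(abs(B[:,1])<.03)]-[-.055,0,.05];X=Q@ux*1000;Z=Q@uz*1000
            for x in range(-4,124,4):
                m=abs(X-x)<2;print(x,m.sum(),np.round(np.percentile(Z[m],[5,25,50,75,95]),1) if m.sum() else'',"y",np.round(np.percentile(Q[m,1]*1000,[2,50,98]),1) if m.sum() else'')
E
```

```text
top0 ((506.2760314941406, 65.08525848388672), (159.54762268066406, 74.26226043701172), 6.935708999633789) 1402
yaw 6.935708999633789
slope 26.089262 height over pivot line
-4 54 [ 2.8  5.5  7.9 13.  16.6] y [-26.7  -3.4  29.1]
0 39 [ 3.4  6.3 10.5 12.3 14.8] y [-27.6  -4.4  28.3]
4 57 [ 1.8  7.1 11.1 14.9 19.7] y [-27.5  -4.5  29.4]
8 36 [-8.3  3.7  6.1  8.  14.3] y [-26.4 -10.5  29.4]
12 32 [-0.4  3.8  5.5  7.9 38.2] y [-20.4  11.9  27.8]
16 44 [-0.3  3.9 29.3 39.8 41.3] y [-21.7  -1.7  20.6]
20 91 [ 2.7  8.9 21.2 33.6 40.2] y [-18.6  -0.6  16.3]
24 22 [3.3 4.4 5.3 6.1 8.2] y [-10.9  -0.4  11.2]
28 24 [1.6 4.7 5.3 6.1 8.9] y [-10.5  -0.8  10.3]
32 18 [4.4 5.3 5.5 6.1 7.4] y [-10.5  -0.6   8.9]
36 28 [0.2 4.1 5.3 6.6 8. ] y [-10.7  -0.5  11. ]
40 20 [3.8 5.  6.1 6.7 7.4] y [-10.7  -1.9   9.3]
44 23 [2.  4.8 6.1 7.8 8.4] y [-10.3   1.2  10.9]
48 21 [2.5 4.1 5.4 6.6 8.3] y [-10.7  -1.2  10. ]
52 6 [-0.1  5.3  6.5  8.6 10.8] y [-10.5   1.1   5.9]
56 28 [ 7.4 15.5 19.5 21.8 23.8] y [-12.2   1.7  12.3]
60 27 [ 5.1 15.9 18.  21.1 23.7] y [-11.9   0.1  12.8]
64 29 [13.6 16.5 18.6 21.1 23.4]
[... 1962 characters left out ...]
-2.   2.   5.1 15.6 20.4] y [-9.3  6.5 10.7]
76 13 [-1.7  2.4  3.9  4.9  5.2] y [-9.2  3.9  8.9]
80 25 [-3.5  2.6  3.7  4.2  4.8] y [-11.8  -1.2   9.2]
84 20 [-1.5  2.8  3.8  4.8  5.8] y [-10.    2.4   9.2]
88 23 [-3.4  2.2  3.4  4.3  5.7] y [-10.6   1.9   9.2]
92 22 [-1.7  2.8  3.3  3.8  5.3] y [-12.1   0.4   8.9]
96 22 [-0.4  1.9  4.3  4.8  5.3] y [-10.4   1.2   9. ]
100 23 [-0.   2.7  3.7  4.3  6. ] y [-12.3   0.5   9.2]
104 35 [ 0.6  3.   4.3 14.5 22.5] y [-12.2  -0.7   9.4]
108 47 [ 0.8  7.  14.7 20.5 23.7] y [-14.2  -0.5   9.8]
112 21 [ 0.1  4.7 18.  21.4 23.2] y [-13.3   5.3  10.7]
116 7 [-5.3 -0.8  1.9  2.4  3.3] y [4.  8.3 8.7]
120 18 [-3.3  1.7  3.5  4.2  5.8] y [-10.3   4.8   8.9]
```

```bash
cat > go.py <<'E'
import numpy as np
from scipy.spatial.transform import Rotation as R
from rig import manip
G=manip.grip_point_offset
def tool(az,phi):  # pointing az deg, phi below horizontal, closing axis horizontal, camera on underside
    a,p=np.deg2rad([az,phi]);z=np.array([np.cos(a)*np.cos(p),np.sin(a)*np.cos(p),-np.sin(p)])
    y=np.array([-np.sin(a),np.cos(a),0]);x=np.cross(y,z)
    if x[2]>0: x,y=-x,-y
    if phi>89 and x@[np.cos(a),np.sin(a),0]>0: x,y=-x,-y
    return R.from_matrix(np.c_[x,y,z])
def delta(gp,Rt):   # grasp-point goal -> cm and deg from present pose
    s=manip.get_state();q=s["ee_rot"];R0=R.from_quat([q[1],q[2],q[3],q[0]])
    tcp=np.array(gp)+G*Rt.as_matrix()[:,2]
    print("t",s["clock"],"shift cm",np.round((tcp-s["position"])*100,2),"turn deg",np.round((Rt*R0.inv()).as_rotvec(degrees=True),1))
# rest
YAW,SL=np.deg2rad(7.2),np.deg2rad(26.6);O=np.array([.5062,.0658,0])
u=np.array([np.cos(YAW),np.sin(YAW),0]);by=np.array([-np.sin(YAW),np.cos(YAW),0]);k=np.array([0,0,1.])
bx=np.cos(SL)*u+np.sin(SL)*k;bz=-np.sin(SL)*u+np.cos(SL)*k
piv=O-.055*u+.05*k
def beam(x,y,z): return piv+(x*bx+y*by+z*bz)/1000
SH=np.array([.5622,-.1354,0])
E
python3 - <<'E'
from go import *
from h import *
T=cloud(load("top0"))
for n,r in(("purple",(215,240,300,325)),("mug",(105,160,195,245)),("bearing",(135,158,268,294))):
    w=T[r[0]:r[1],r[2]:r[3]].reshape(-1,3);w=w[w[:,2]>.012];print(n,np.round(np.percentile(w,[3,50,97],axis=0),3).tolist())
Rt=tool(-60,30);d=Rt.as_matrix()[:,2]
g=SH+[0,0,.063]
delta(g-.11*d+[0,0,.02],Rt)
print(np.round(d,3), "target grasp pt beam x 88.5:",beam(88.5,0,30), piv)
E
```

```text
purple [[0.438, -0.129, 0.063], [0.45, -0.115, 0.07], [0.466, -0.101, 0.096]]
mug [[0.605, 0.028, 0.026], [0.651, 0.066, 0.058], [0.694, 0.108, 0.096]]
bearing [[0.617, -0.07, 0.012], [0.639, -0.05, 0.014], [0.66, -0.031, 0.017]]
t 0.15 shift cm [ 28.64 -59.07  -7.81] turn deg [-40.8 -45.2 -32.3]
[ 0.433 -0.75  -0.5  ] target grasp pt beam x 88.5: [0.51681551 0.06714105 0.11645131] [0.45163369 0.05890667 0.05      ]
```

```bash
python3 -m pendant '[{"ty":-6,"tz":2,"jaw":1},{"ty":-12,"tz":4},{"ty":-18,"tz":6},{"ty":-24,"tz":8,"tx":2},{"ty":-30,"tz":8,"tx":4,"ax":-8,"ay":-9,"az":-6.5},{"ty":-36,"tx":8,"tz":8,"ax":-12,"ay":-13.5,"az":-9.6},{"ty":-41,"tx":12,"tz":8,"ax":-17,"ay":-19,"az":-13.5},{"ty":-46,"tx":15,"tz":8,"ax":-22,"ay":-24,"az":-17},{"ty":-50,"tx":18,"tz":8,"ax":-26,"ay":-29,"az":-20.6},{"ty":-54,"tx":22,"tz":8,"ax":-30,"ay":-33,"az":-23.7}]'; python3 - <<'E'
from go import *
Rt=tool(-60,30);d=Rt.as_matrix()[:,2]
delta(SH+[0,0,.063]-.11*d+[0,0,.02],Rt);print(manip.get_state()["qpos"].round(2))
E
```

```text
t 0.15 shift cm [ 28.64 -59.07  -7.81] turn deg [-40.8 -45.2 -32.3]
[ 1.03  0.28  1.51  0.    1.36 -0.12]invalid input at $[0]: expected keys jaw, tx, ty, tz, ax, ay, az
```

```bash
python3 -m pendant '[{"jaw":1,"tx":0,"ty":-6,"tz":2,"ax":0,"ay":0,"az":0},{"jaw":1,"tx":0,"ty":-12,"tz":4,"ax":0,"ay":0,"az":0},{"jaw":1,"tx":0,"ty":-18,"tz":6,"ax":0,"ay":0,"az":0},{"jaw":1,"tx":2,"ty":-24,"tz":8,"ax":-4,"ay":-4.5,"az":-3.2},{"jaw":1,"tx":5,"ty":-29,"tz":8,"ax":-8,"ay":-9,"az":-6.4},{"jaw":1,"tx":9,"ty":-34,"tz":8,"ax":-12,"ay":-13.5,"az":-9.6},{"jaw":1,"tx":13,"ty":-38,"tz":8,"ax":-17,"ay":-19,"az":-13.5},{"jaw":1,"tx":16,"ty":-43,"tz":8,"ax":-22,"ay":-24.4,"az":-17.4},{"jaw":1,"tx":19,"ty":-48,"tz":8,"ax":-26,"ay":-29,"az":-20.6},{"jaw":1,"tx":22,"ty":-53,"tz":8,"ax":-30,"ay":-33,"az":-23.7}]'; python3 - <<'E'
from go import *
Rt=tool(-60,30);d=Rt.as_matrix()[:,2]
delta(SH+[0,0,.063]-.11*d+[0,0,.02],Rt);print(manip.get_state()["qpos"].round(2))
E
```

```text
clock: 1.4
position: [0.4569, -0.007, 0.2874]
ee_rot: [0.327, 0.386, 0.842, -0.189]
contact_force: [0.9, 0.0, -0.1]
width: 0.0853
gripper_force: 0.0
t 1.4 shift cm [  6.57  -5.99 -15.87] turn deg [-10.8 -12.   -8.6]
[ 0.43 -0.02  1.94 -0.83  1.2   0.03]
```

```bash
python3 -m pendant '[{"jaw":1,"tx":2,"ty":-1.5,"tz":-3,"ax":-4,"ay":-4.4,"az":-3.2},{"jaw":1,"tx":4,"ty":-3,"tz":-7,"ax":-7,"ay":-8,"az":-6},{"jaw":1,"tx":6,"ty":-5,"tz":-11,"ax":-10.8,"ay":-12,"az":-8.6},{"jaw":1,"tx":6.6,"ty":-6,"tz":-14,"ax":-10.8,"ay":-12,"az":-8.6},{"jaw":1,"tx":6.6,"ty":-6,"tz":-15.9,"ax":-10.8,"ay":-12,"az":-8.6},{"jaw":1,"tx":6.6,"ty":-6,"tz":-15.9,"ax":-10.8,"ay":-12,"az":-8.6}]'; python3 - <<'E'
from go import *
import cv2
Rt=tool(-60,30);d=Rt.as_matrix()[:,2]
delta(SH+[0,0,.063]-.11*d+[0,0,.02],Rt);print("grasp:");delta(SH+[0,0,.0635],Rt);print(manip.get_state()["qpos"].round(2))
w=manip.get_image("wrist");np.savez("wrist1.npz",**w)
from h import *
for z in(0.054,.0635,.095):print(np.round(proj(w,SH+[0,0,z]),1))
cv2.imwrite("pics/w1.png",w["pixels"])
E
```

```text
clock: 2.15
position: [0.5137, -0.0324, 0.1509]
ee_rot: [0.4, 0.45, 0.755, -0.259]
contact_force: [-0.8, -0.6, 0.6]
width: 0.0854
gripper_force: 0.0
t 2.15 shift cm [ 0.9  -3.45 -2.23] turn deg [-1.8 -3.   2.6]
grasp:
t 2.15 shift cm [  5.66 -11.7   -9.68] turn deg [-1.8 -3.   2.6]
[ 0.46  0.36  2.09 -1.18  1.14  0.75]
[318.2 158.6]
[317.9 167.9]
[316.7 199.8]
```

View pics/w1.png

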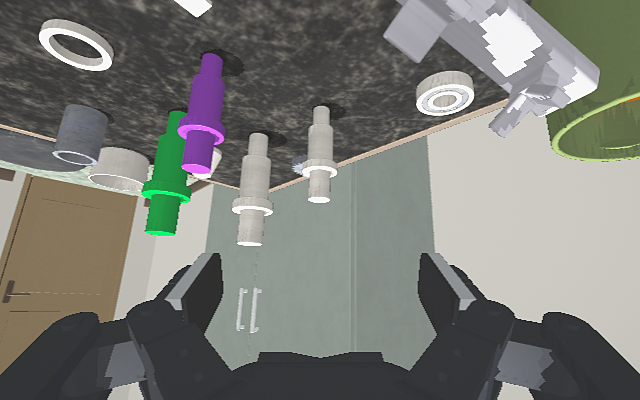

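The wrist view shows the target shaft's collar at (320,170) and the jaws spanning 215–425, so it is centred. However, joint 4 is at its limit. I'll use a steeper approach from the left instead (azimuth -75, 43° down).

```bash
python3 - <<'E'
from go import *
Rt=tool(-75,43);d=Rt.as_matrix()[:,2];g=SH+[0,0,.0635]
delta(g-.09*d+[0,0,.01],Rt);print("grasp",np.round(g+G*d,4),np.round(d,3))
E
```

```text
t 2.2 shift cm [ 3.48 -5.25 -2.98] turn deg [  9.9   2.  -12.5]
grasp [ 0.5657 -0.1486  0.0507] [ 0.189 -0.706 -0.682]
```

```bash
python3 -m pendant '[{"jaw":1,"tx":1,"ty":-1,"tz":0,"ax":5,"ay":1,"az":-6},{"jaw":1,"tx":3.5,"ty":-2,"tz":0,"ax":9.9,"ay":2,"az":-12.5},{"jaw":1,"tx":3.5,"ty":-4,"tz":-2,"ax":9.9,"ay":2,"az":-12.5},{"jaw":1,"tx":3.5,"ty":-5.2,"tz":-3,"ax":9.9,"ay":2,"az":-12.5},{"jaw":1,"tx":3.5,"ty":-5.2,"tz":-3,"ax":9.9,"ay":2,"az":-12.5}]'; python3 - <<'E'
from go import *
Rt=tool(-75,43);d=Rt.as_matrix()[:,2];g=SH+[0,0,.0635]
delta(g-.09*d+[0,0,.01],Rt);print("grasp");delta(g,Rt);print(manip.get_state()["qpos"].round(2))
E
```

```text
clock: 2.82
position: [0.5474, -0.0854, 0.1216]
ee_rot: [0.316, 0.558, 0.727, -0.244]
contact_force: [0.2, -0.8, -0.9]
width: 0.0855
gripper_force: 0.0
t 2.825 shift cm [0.13 0.04 0.06] turn deg [ 0.1 -0.1  0. ]
grasp
t 2.825 shift cm [ 1.83 -6.32 -7.08] turn deg [ 0.1 -0.1  0. ]
[ 0.24  0.39  1.93 -0.98  1.08  0.59]
```

```bash
python3 -m pendant '[{"jaw":1,"tx":0.4,"ty":-1.2,"tz":-2,"ax":0,"ay":0,"az":0},{"jaw":1,"tx":0.8,"ty":-2.6,"tz":-3.6,"ax":0,"ay":0,"az":0},{"jaw":1,"tx":1.2,"ty":-4,"tz":-5,"ax":0,"ay":0,"az":0},{"jaw":1,"tx":1.6,"ty":-5.4,"tz":-6.2,"ax":0,"ay":0,"az":0},{"jaw":1,"tx":1.8,"ty":-6.3,"tz":-7.1,"ax":0,"ay":0,"az":0},{"jaw":1,"tx":1.8,"ty":-6.3,"tz":-7.1,"ax":0,"ay":0,"az":0}]' 40; python3 - <<'E'
from go import *
from h import *
Rt=tool(-75,43);g=SH+[0,0,.0635]
delta(g,Rt)
w=manip.get_image("wrist");np.savez("wrist2.npz",**w)
for z in(0.054,.071,.095):print(np.round(proj(w,SH+[0,0,z]),1))
cv2.imwrite("pics/w2.png",w["pixels"])
E
```

```text
clock: 3.58
position: [0.5666, -0.1484, 0.05]
ee_rot: [0.316, 0.558, 0.727, -0.243]
contact_force: [-0.2, 0.4, -0.7]
width: 0.0851
gripper_force: 0.0
t 3.575 shift cm [-0.09 -0.02  0.07] turn deg [ 0. -0.  0.]
[317.1 236.7]
[316.9 270.5]
[316.6 324.3]
```

View pics/w2.png

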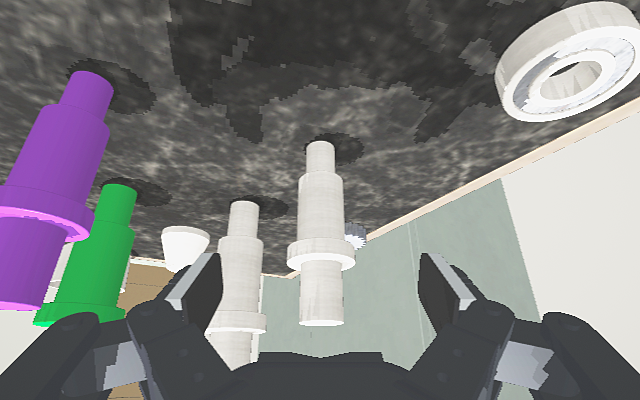

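The shaft's collar is at (321,253), centred between the jaw tips at 220 and 420. I'll close and lift straight up.

```bash
python3 -m pendant '[{"jaw":-0.1,"tx":-0.1,"ty":0,"tz":0.1,"ax":0,"ay":0,"az":0},{"jaw":-1,"tx":-0.1,"ty":0,"tz":0.1,"ax":0,"ay":0,"az":0},{"jaw":-1,"tx":-0.1,"ty":0,"tz":0.1,"ax":0,"ay":0,"az":0},{"jaw":-1,"tx":-0.1,"ty":0,"tz":0.1,"ax":0,"ay":0,"az":0},{"jaw":-1,"tx":-0.1,"ty":0,"tz":0.1,"ax":0,"ay":0,"az":0},{"jaw":-1,"tx":-0.1,"ty":0,"tz":0.1,"ax":0,"ay":0,"az":0},{"jaw":-1,"tx":-0.1,"ty":0,"tz":1,"ax":0,"ay":0,"az":0},{"jaw":-1,"tx":-0.1,"ty":0.5,"tz":3,"ax":0,"ay":0,"az":0},{"jaw":-1,"tx":-0.1,"ty":2,"tz":6,"ax":0,"ay":0,"az":0},{"jaw":-1,"tx":-0.1,"ty":3,"tz":10,"ax":0,"ay":0,"az":0}]' 60; python3 - <<'E'
from go import *
from h import *
w=manip.get_image("wrist");np.savez("wrist3.npz",**w)
s=manip.get_state();q=s["ee_rot"];M=R.from_quat([q[1],q[2],q[3],q[0]]).as_matrix()
gp=s["position"]-G*M[:,2];print(gp)
# points near grasp, in grasp frame (tool axes)
C=cloud(w).reshape(-1,3);L=(C-gp)@M
px=w["pixels"].reshape(-1,3).astype(int)
k=(np.linalg.norm(L,axis=1)<.08)&(abs(L[:,1])<.02);print(k.sum())
# expected shaft axis in tool frame: world up
print("up in tool",np.round(M.T@[0,0,1],3))
up=M.T@np.array([0,0,1.]);t=L@up
for a in np.arange(-.07,.05,.008):
    m=k&(abs(t-a)<.004);l=L[m]
    # perpendicular in tool xz plane
    pv=np.array([up[2],0,-up[0]])
    if m.sum():print(round(a,3),m.sum(),"y mid",np.round((l[:,1].min()+l[:,1].max())/2*1e3,1),"w",np.round(np.ptp(l[:,1])*1e3,1),"perp",np.round(np.percentile(l@pv*1e3,[5,95]),1))
cv2.imwrite("pics/w3.png",w["pixels"])
E
```

```text
clock: 4.88
position: [0.5648, -0.1169, 0.1502]
ee_rot: [0.315, 0.558, 0.728, -0.243]
contact_force: [1.5, -0.1, -1.6]
width: 0.0192
gripper_force: 52.0
[ 0.56450246 -0.10321672  0.16945734]
15613
up in tool [-0.733  0.007 -0.68 ]
-0.07 248 y mid -2.8 w 15.7 perp [-12.2  -6.4]
-0.062 387 y mid -2.8 w 15.5 perp [-11.7  -5.8]
-0.054 283 y mid -2.9 w 21.7 perp [-11.   -5.8]
-0.046 584 y mid -2.6 w 23.6 perp [-14.   -5.9]
-0.038 660 y mid -2.8 w 23.5 perp [-13.3  -5.4]
-0.03 699 y mid -2.5 w 23.9 perp [-12.4  -4.3]
-0.022 736 y mid -2.5 w 23.7 perp [-11.7  -3.8]
-0.014 605 y mid -2.8 w 27.5 perp [-14.1  -4.3]
-0.006 1280 y mid 0.0 w 39.6 perp [-19.5  -4.4]
0.002 1423 y mid -0.0 w 39.8 perp [-28.1  -2. ]
0.01 1659 y mid -0.0 w 40.0 perp [-37.1  -0.8]
0.018 2311 y mid 0.0 w 40.0 perp [-47.3  -0. ]
0.026 1861 y mid 0.0 w 40.0 perp [-63.5 -19.2]
0.034 2084 y mid -0.2 w 39.5 perp [-69.9 -35.3]
0.042 793 y mid -2.1 w 20.0 perp [-67.7 -63.3]
```

View pics/w3.png

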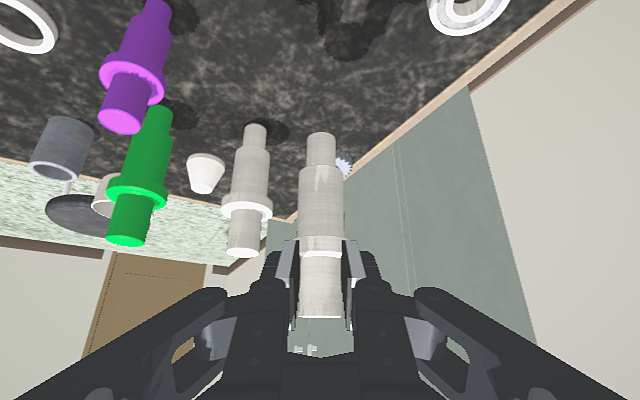

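The wrist view shows the shaft held, foot at (320,140) and body down to row 240. But the opening is 19 mm, so the head is gripped rather than the collar. I'll measure where the shaft sits in the hand from the fixed cameras.

```bash
python3 - <<'E'
from go import *
from h import *
s=manip.get_state();q=s["ee_rot"];M=R.from_quat([q[1],q[2],q[3],q[0]]).as_matrix();gp=s["position"]-G*M[:,2];print(gp,s["width"],s["gripper_force"])
for n in("scene","wrist"):
    w=manip.get_image(n);C=cloud(w);k=(np.hypot(C[...,0]-gp[0],C[...,1]-gp[1])<.03)&(C[...,2]>.05)&(C[...,2]<.2)
    P=C[k]
    for z in np.arange(.06,.2,.004):
        m=abs(P[:,2]-z)<.002
        if m.sum()>3:
            p=P[m];print(n,round(z,3),m.sum(),"x",np.round([p[:,0].min(),p[:,0].max()],4),"y",np.round([p[:,1].min(),p[:,1].max()],4))
w=manip.get_image("scene");c=[int(v) for v in proj(w,gp)];print(c)
cv2.imwrite("pics/s4.png",cv2.resize(w["pixels"][max(0,c[1]-60):c[1]+75,max(0,c[0]-90):c[0]+90],None,fx=4,fy=4,interpolation=cv2.INTER_CUBIC))
E
```

```text
[ 0.56450246 -0.10321672  0.16945734] 0.01931206514584203 52.220995305106044
wrist 0.104 160 x [0.5577 0.5728] y [-0.1    -0.0919]
wrist 0.108 175 x [0.5577 0.5727] y [-0.1029 -0.092 ]
wrist 0.112 193 x [0.5578 0.573 ] y [-0.1023 -0.0924]
wrist 0.116 183 x [0.5578 0.5726] y [-0.1022 -0.0925]
wrist 0.12 173 x [0.5577 0.5726] y [-0.1019 -0.0931]
wrist 0.124 125 x [0.5539 0.5771] y [-0.1032 -0.0894]
wrist 0.128 314 x [0.5538 0.5767] y [-0.1039 -0.0889]
wrist 0.132 309 x [0.5538 0.5765] y [-0.1034 -0.0896]
wrist 0.136 332 x [0.5539 0.5766] y [-0.1032 -0.0902]
wrist 0.14 330 x [0.554  0.5763] y [-0.1053 -0.0902]
wrist 0.144 346 x [0.5539 0.5761] y [-0.1052 -0.0899]
wrist 0.148 355 x [0.5541 0.5776] y [-0.105  -0.0907]
wrist 0.152 360 x [0.554  0.5772] y [-0.1055 -0.0909]
wrist 0.156 388 x [0.554  0.5769] y [-0.1064 -0.0914]
wrist 0.16 253 x [0.551  0.5766] y [-0.1058 -0.0918]
wrist 0.164 371 x [0.5463 0.5773] y [-0.1006 -0.0852]
wrist 0.168 619 x [0.5433 0.5769] y [-0.1047 -0.0809]
wrist 0.172 844 x [0.5387 0.5836] y [-0.1065 -0.0769]
wrist 0.176 762 x [0.538 0.583] y [-0.1057 -0.0738]
wrist 0.18 523 x [0.5392 0.579 ] y [-0.1064 -0.0734]
wrist 0.184 462 x [0.5488 0.5753] y [-0.1069 -0.0738]
wrist 0.188 458 x [0.5486 0.5752] y [-0.1103 -0.0734]
wrist 0.192 477 x [0.5485 0.5751] y [-0.1088 -0.0735]
wrist 0.196 415 x [0.5473 0.575 ] y [-0.1174 -0.0736]
[287, 149]
```

View pics/s4.png

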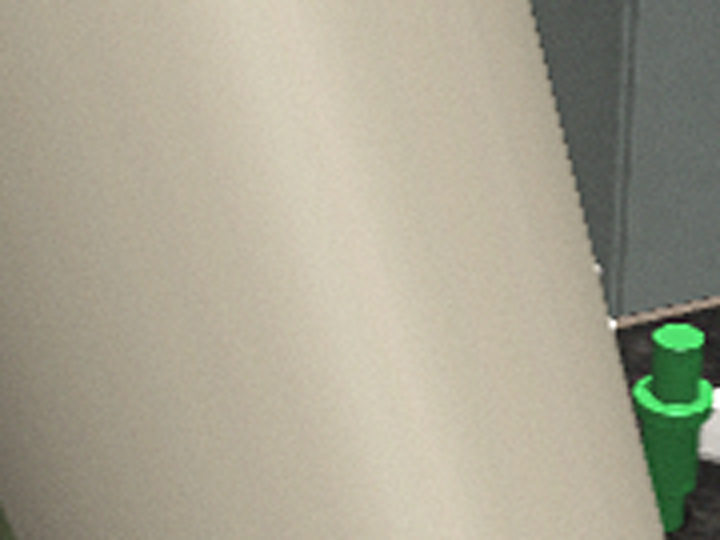

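The scene camera's view of the hand is blocked by the arm. I'll read the wrist depth along the shaft numerically instead.

```bash
python3 - <<'E'
from go import *
from h import *
for n in ("wrist2","wrist3"):
    w=load(n);C=cloud(w);g=cv2.cvtColor(w["pixels"],cv2.COLOR_BGR2GRAY)
    print(n)
    for r in range(128,345,8):
        b=g[r]>120;c=320
        l=c
        while l>200 and abs(w["depth"][r,l-1]-w["depth"][r,l])<.006:l-=1
        e=c
        while e<440 and abs(w["depth"][r,e+1]-w["depth"][r,e])<.006:e+=1
        d=w["depth"][r,c];print(r,l,e,"wmm",round((e-l)*d/w["fx"]*1e3,1),"d",round(float(d),4),"pt",np.round(C[r,c],4),"gray l..e",g[r,[max(l-8,0),l+1,l+4,c,e-4,e-1,min(e+8,639)]])
E
```

```text
wrist2
128 200 440 wmm 126.2 d 0.1743 pt [ 5.592e-01 -1.186e-01 -2.000e-04] gray l..e [86 90 90 80 60 60 90]
136 200 342 wmm 77.6 d 0.1812 pt [ 0.5611 -0.1258 -0.0008] gray l..e [ 86  90  89  58  72  62 125]
144 200 440 wmm 132.4 d 0.1828 pt [ 0.562  -0.129   0.0021] gray l..e [ 94 104 110 219  97  92 100]
152 307 334 wmm 14.6 d 0.1798 pt [ 0.5618 -0.1285  0.0078] gray l..e [115 204 214 222 213 211  62]
160 307 334 wmm 14.4 d 0.1771 pt [ 0.5618 -0.1282  0.0132] gray l..e [106 212 219 224 218 216  63]
168 307 334 wmm 14.3 d 0.1757 pt [ 0.5619 -0.1289  0.0178] gray l..e [ 92 214 213 222 217 214  90]
176 302 339 wmm 18.9 d 0.1689 pt [ 0.561  -0.1251  0.025 ] gray l..e [ 94 237 225 221 217 229 118]
184 299 342 wmm 21.6 d 0.1666 pt [ 0.5609 -0.125   0.0298] gray l..e [118 233 216 220 212 214 116]
192 299 337 wmm 18.8 d 0.1641 pt [ 0.5608 -0.1245  0.0346] gray l..e [113 223 213 217 214 214  85]
200 299 343 wmm 21.5 d 0.1623 pt [ 0.5609 -0.1247  0.0389] gray l..e [ 78 205 212 216 209 205  99]
208 298 343 wmm 21.8 d 0.1608 pt [ 0.561  -0.1252  0.043 ] gray l..e [ 89 206 213 222 211 212  88]

[... 3762 characters left out ...]
87 169 119]
296 300 341 wmm 18.3 d 0.1479 pt [ 0.5608 -0.0997  0.1837] gray l..e [ 75 195 209 213 177 172 120]
304 299 341 wmm 18.5 d 0.1464 pt [ 0.5608 -0.0997  0.1872] gray l..e [ 74 196 210 210 176 168 130]
312 299 341 wmm 18.3 d 0.1442 pt [ 0.5607 -0.099   0.1906] gray l..e [ 75 200 188 218 180 174 122]
320 319 320 wmm 3.0 d 0.984 pt [ 0.7904 -0.9586  0.0872] gray l..e [151 152 152 152 153 151 153]
328 320 321 wmm 2.9 d 0.9734 pt [ 0.7902 -0.958   0.1095] gray l..e [152 152 151 152 152 152 151]
336 319 322 wmm 8.7 d 0.9635 pt [ 0.7903 -0.958   0.1312] gray l..e [151 151 151 151 152 152 151]
344 319 325 wmm 17.2 d 0.9527 pt [ 0.79   -0.9568  0.1526] gray l..e [189 149 149 149 150 149 149]
```

```bash
python3 - <<'E'
from go import *
from h import *
w=load("wrist3");C=cloud(w);s=manip.get_state();q=s["ee_rot"];M=R.from_quat([q[1],q[2],q[3],q[0]]).as_matrix()
p=s["position"]
for l in ((0,0,0),(0,0,-.0187),(.011,.0,-.0187),(-.011,0,-.0187),(.011,0,0),(-.011,0,0)): print(l,np.round(proj(w,p+M@np.array(l)),0))
L=(C-p)@M
for r in range(236,340,8):
    print(r,[(c,*[int(round(v*1e3)) for v in L[r,c]]) for c in (262,270,276,282,288,294,297,320,345,350,356,362,370)])
E
```

```text
(0, 0, 0) [320. 240.]
(0, 0, -0.0187) [320. 255.]
(0.011, 0.0, -0.0187) [320. 234.]
(-0.011, 0, -0.0187) [320. 275.]
(0.011, 0, 0) [321. 220.]
(-0.011, 0, 0) [320. 258.]
236 [(262, -1042, -509, 2510), (270, -522, -234, 1260), (276, -493, -196, 1190), (282, -470, -163, 1135), (288, -450, -133, 1088), (294, -426, -103, 1031), (297, 7, -12, -13), (320, 13, 0, -27), (345, -303, 71, 735), (350, -293, 84, 711), (356, -284, 98, 690), (362, -274, 112, 668), (370, -262, 129, 638)]
244 [(262, -1116, -512, 2507), (270, -545, -229, 1221), (276, -519, -194, 1163), (282, -492, -160, 1104), (288, 11, -14, -31), (294, 12, -12, -32), (297, 11, -10, -31), (320, 10, 0, -28), (345, 11, 11, -31), (350, 11, 13, -31), (356, 12, 16, -32), (362, -291, 111, 652), (370, -279, 128, 624)]Traceback (most recent call last):
  File "<stdin>", line 8, in <module>
ValueError: cannot convert float NaN to integer
```

```bash
python3 - <<'E'
from go import *
from h import *
s=manip.get_state();q=s["ee_rot"];M=R.from_quat([q[1],q[2],q[3],q[0]]).as_matrix()
for n,p in(("wrist3",s["position"]),("wrist2",np.array([.5666,-.1484,.05]))):
    w=load(n);L=(cloud(w)-p)@M*1e3;g=cv2.cvtColor(w["pixels"],cv2.COLOR_BGR2GRAY)
    k=(abs(L[...,0])<40)&(abs(L[...,1])<60)&(L[...,2]>-110)&(L[...,2]<15)&(g<140)
    print(n)
    for z in range(-70,15,6):
        m=k&(abs(L[...,2]-z)<3)
        if m.sum()>5:print(z,m.sum(),"x",np.round(np.percentile(L[m][:,0],[3,50,97])),"|y|",np.round(np.percentile(abs(L[m][:,1]),[3,50,97])))
E
```

```text
wrist3
-70 1765 x [-5. 12. 14.] |y| [11. 20. 39.]
-64 659 x [-5.  8. 14.] |y| [10. 15. 30.]
-58 570 x [-10.   3.  12.] |y| [ 9. 10. 12.]
-52 381 x [-8.  8. 12.] |y| [ 9. 11. 23.]
-46 398 x [-8.  7. 12.] |y| [ 9. 18. 23.]
-40 350 x [-9.  8. 12.] |y| [ 9. 18. 23.]
-34 287 x [-7.  7. 12.] |y| [ 9. 18. 23.]
-28 120 x [-12.   8.  12.] |y| [10. 10. 21.]
-22 21 x [-3.  0. 10.] |y| [10. 10. 13.]
-10 19 x [ 9. 12. 17.] |y| [11. 12. 12.]
-4 7 x [14. 16. 17.] |y| [12. 12. 12.]
wrist2
-70 635 x [-2.  6. 11.] |y| [41. 43. 54.]
-64 988 x [-8.  5. 11.] |y| [42. 43. 56.]
-58 889 x [-10.   4.  11.] |y| [42. 43. 56.]
-52 784 x [-10.   4.  11.] |y| [42. 43. 56.]
-46 642 x [-10.   4.  11.] |y| [42. 43. 56.]
-40 425 x [-10.   1.  11.] |y| [42. 43. 44.]
-34 23 x [-16.  -1.   7.] |y| [11. 44. 44.]
```

The fingertips actually end about 25 mm behind the reported TCP (open: 37 mm). So the pads closed on the head, and the shaft now leans 6° in the hand. I'll level it, set it back down and regrip with a corrected grasp offset.

```bash
sed -i 's/^G=.*/G=.043/' go.py; python3 - <<'E'
from go import *
s=manip.get_state();p=s["position"]
Rw=R.from_rotvec([-5.8,-1.5,0],degrees=True)
F=np.array([.5653,-.0997,.098]);F2=p+Rw.apply(F-p);print("foot after turn",F2, "tz for 1mm", (.001-F2[2])*100)
E
```

```text
foot after turn [ 0.56669833 -0.10510688  0.09651477] tz for 1mm -9.55147687244915
```

```bash
python3 -m pendant '[{"jaw":-1,"tx":0,"ty":0,"tz":-2,"ax":-2.9,"ay":-0.8,"az":0},{"jaw":-1,"tx":0,"ty":0,"tz":-5,"ax":-5.8,"ay":-1.5,"az":0},{"jaw":-1,"tx":0,"ty":0,"tz":-8,"ax":-5.8,"ay":-1.5,"az":0},{"jaw":-1,"tx":0,"ty":0,"tz":-9,"ax":-5.8,"ay":-1.5,"az":0},{"jaw":-1,"tx":0,"ty":0,"tz":-9.2,"ax":-5.8,"ay":-1.5,"az":0},{"jaw":-1,"tx":0,"ty":0,"tz":-9.2,"ax":-5.8,"ay":-1.5,"az":0}]'; python3 - <<'E'
from go import *
from h import *
s=manip.get_state();q=s["ee_rot"];M=R.from_quat([q[1],q[2],q[3],q[0]]).as_matrix();p=s["position"];print(s["contact_force"],s["qpos"].round(2))
w=manip.get_image("wrist");np.savez("wrist4.npz",**w);C=cloud(w)
for r in range(124,330,8):
    c=320;dd=w["depth"][r];l=e=c
    while l>200 and abs(dd[l-1]-dd[l])<.006:l-=1
    while e<440 and abs(dd[e+1]-dd[e])<.006:e+=1
    print(r,l,e,np.round(np.median(C[r,318:323],0),4))
E
```

```text
clock: 5.82
position: [0.5673, -0.1148, 0.0621]
ee_rot: [0.352, 0.546, 0.71, -0.272]
contact_force: [-0.4, 0.5, -0.6]
width: 0.0001
gripper_force: 0.0
[-0.3513403   0.5109782  -0.60639044] [ 0.23  0.54  1.99 -1.18  1.04  0.84]
124 200 440 [ 5.639e-01 -1.001e-01 -3.000e-04]
132 200 440 [ 5.660e-01 -1.083e-01 -3.000e-04]
140 200 412 [ 5.682e-01 -1.163e-01 -2.000e-04]
148 200 440 [ 5.708e-01 -1.262e-01 -2.000e-04]
156 292 440 [ 5.735e-01 -1.366e-01 -5.000e-04]
164 310 440 [ 0.5765 -0.1484 -0.0007]
172 318 410 [ 5.797e-01 -1.607e-01 -4.000e-04]
180 279 323 [ 0.572  -0.1312  0.0198]
188 320 320 [nan nan nan]
196 289 339 [ 0.5751 -0.1423  0.0261]
204 301 337 [ 0.5781 -0.1521  0.028 ]
212 301 332 [ 0.5812 -0.1658  0.0291]
220 309 345 [ 0.6003 -0.2398  0.0113]
228 316 338 [ 0.6039 -0.2525  0.0154]
236 318 336 [ 0.608  -0.2677  0.0195]
244 306 335 [ 0.5597 -0.0838  0.0726]
252 305 336 [ 0.5583 -0.078   0.0774]
260 304 337 [ 0.5566 -0.0725  0.0818]
268 303 336 [ 0.5555 -0.0676  0.0857]
276 303 338 [ 0.554  -0.0622  0.0894]
284 315 326 [ 0.5542 -0.0627  0.0921]
292 277 326 [ 0.5547 -0.0649  0.0947]
300 273 325 [ 0.5551 -0.0664  0.0973]
308 316 322 [ 0.5558 -0.0685  0.1   ]
316 316 325 [ 0.5564 -0.0709  0.1027]
324 310 331 [ 0.557  -0.0724  0.1054]
```

```bash
python3 -m pendant '[{"jaw":-1,"tx":-1,"ty":2,"tz":5,"ax":0,"ay":0,"az":0},{"jaw":-1,"tx":-4,"ty":7,"tz":10,"ax":3,"ay":1,"az":0},{"jaw":0,"tx":-7,"ty":12,"tz":15,"ax":6,"ay":2,"az":0},{"jaw":1,"tx":-12,"ty":16,"tz":18,"ax":10,"ay":4,"az":0},{"jaw":1,"tx":-16,"ty":20,"tz":18,"ax":10,"ay":4,"az":0}]'; python3 - <<'E'
from h import *
from rig import manip
t=manip.get_image("top");np.savez("top5.npz",**t);s=manip.get_image("scene");np.savez("scene5.npz",**s)
a=cv2.resize(t["pixels"][130:250,280:430],None,fx=5,fy=5,interpolation=cv2.INTER_CUBIC)
b=cv2.resize(s["pixels"][150:250,270:390],None,fx=2.5,fy=2.5,interpolation=cv2.INTER_CUBIC)
cv2.imwrite("pics/t5.png",a[:600]);print(b.shape)
T=cloud(t);w=T[140:240,295:345].reshape(-1,3);w=w[(w[:,2]>.008)&(w[:,0]<.63)&(w[:,0]>.48)];print(np.round(np.percentile(w,[1,50,99],axis=0),4).tolist())
E
```

```text
clock: 6.5
position: [0.4252, 0.0682, 0.24]
ee_rot: [0.278, 0.567, 0.742, -0.225]
contact_force: [-0.6, 0.8, -1.1]
width: 0.054
gripper_force: 0.0
(250, 300, 3)
[[0.5387, -0.1878, 0.0105], [0.5636, -0.1514, 0.0228], [0.5918, -0.1102, 0.0329]]
```

View pics/t5.png

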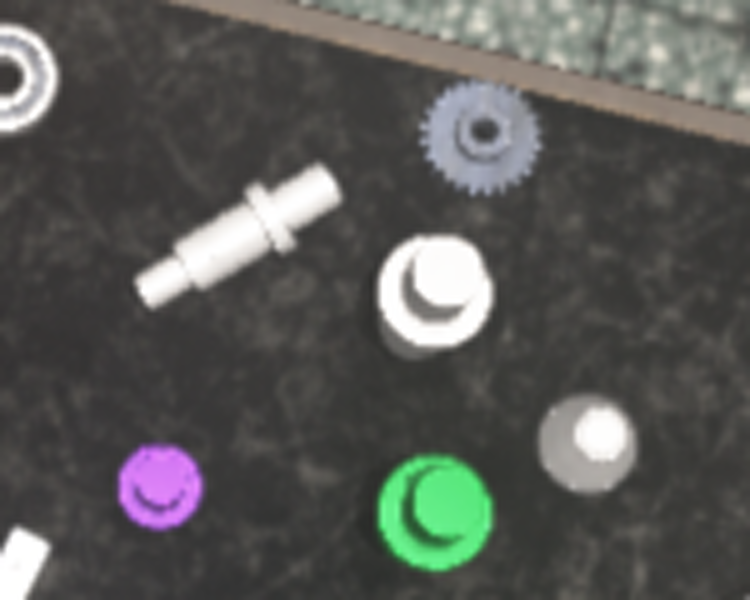

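The shaft slipped out and now lies on the desk, foot at crop (150,290), collar at (268,217), head end at (330,185). The gear at (485,130), the big shaft and the cone are untouched. A top-down grip on the collar now suits well, so I'll measure the lying pose.

```bash
sed -i '/if x\[2\]>0/d;/if phi>89/d' go.py; cat > lie.py <<'E'
from go import *
from h import *
def lying(t,box,h=.0165):
    r0,r1,c0,c1=box
    C=cloud(t);g=cv2.cvtColor(t["pixels"],cv2.COLOR_BGR2GRAY)
    m=np.zeros((400,640),np.uint8);m[r0:r1,c0:c1]=(g[r0:r1,c0:c1]>120)
    n,lab,st,_=cv2.connectedComponentsWithStats(m);i=1+np.argmax(st[1:,4]);v,u=np.where(lab==i);print(st[i])
    P=np.array([ray(t,a,b,h)[:2] for a,b in zip(u,v)])
    l=cv2.fitLine((P*1000).astype(np.float32),cv2.DIST_L2,0,.01,.01).ravel();d=l[:2];o=l[2:]/1000
    if d[0]<0:d=-d
    n_=np.array([-d[1],d[0]]);s=(P-o)@d;w=(P-o)@n_
    lo,hi=s.min(),s.max();print("az",np.rad2deg(np.arctan2(d[1],d[0])),"len",hi-lo)
    for a in np.arange(lo+.002,hi,.004):
        k=abs(s-a)<.002
        if k.sum()>1:print(round((a-lo)*1e3),np.round(np.array([w[k].min(),w[k].max()])*1e3,1),k.sum())
    print("start",o+lo*d,"at 62.5 from foot",o+(lo+.0625*np.cos(np.deg2rad(6.5)))*d,"end-32.5",o+(hi-.0325*np.cos(np.deg2rad(6.5)))*d)
E
python3 - <<'E'
from lie import *
lying(load("top5"),(155,195,303,353))
s=manip.get_state();print(s["clock"],s["qpos"].round(2),s["position"])
w=load("scene5");C=cloud(w);k=(C[...,0]>.53)&(C[...,0]<.61)&(C[...,1]<-.1)&(C[...,1]>-.2)&(C[...,2]>.006)&(C[...,2]<.05)
p=C[k];print(len(p),np.round(np.percentile(p,[1,50,99],axis=0),4))
E
```

```text
[307 163  41  29 460]
az -59.16944 len 0.09798417309453955
2 [-7.2  7.3] 12
6 [-7.6  8.1] 15
10 [-7.9  7.7] 14
14 [-7.2  8.5] 14
18 [-7.6  8.1] 15
22 [-9.8  7.7] 15
26 [-12.1  11.5] 21
30 [-11.3  12.2] 21
34 [-11.7  11.9] 21
38 [-12.1  11.5] 21
42 [-11.3  11.1] 20
46 [-11.7  11.9] 21
50 [-12.1  12.6] 22
54 [-11.3  11.2] 20
58 [-11.7  11.9] 20
62 [-15.8  14.6] 26
66 [-16.2  15.3] 27
70 [-12.5  16.1] 23
74 [-9.9  9.7] 17
78 [-10.2  10.4] 18
82 [-9.5 10.1] 18
86 [-9.9  8.9] 16
90 [-10.2  10.4] 19
94 [-9.5  9.3] 16
start [ 0.54130924 -0.10957837] at 62.5 from foot [ 0.57313464 -0.1629013 ] end-32.5 [ 0.574977   -0.16598815]
6.6 [ 0.58  0.19  1.8  -0.68  1.47  0.5 ] [0.42271892 0.0703632  0.23842055]
292 [[ 0.5379 -0.1929  0.0066]
 [ 0.5597 -0.1513  0.0208]
 [ 0.5895 -0.1082  0.032 ]]
```

```bash
python3 - <<'E'
from lie import *
Rt=tool(-59.2,90)
delta([.5745,-.165,.0170+.001+.16],Rt)
T=cloud(load("top5"))
for n,r in(("big",(170,205,350,385)),("gear",(140,172,358,395))):
    w=T[r[0]:r[1],r[2]:r[3]].reshape(-1,3);w=w[w[:,2]>.012];print(n,np.round([w.min(0),w.max(0)],3).tolist())
E
```

```text
t 6.6 shift cm [ 15.18 -23.54 -10.34] turn deg [39.1 15.3 14.5]
big [[0.504, -0.247, 0.031], [0.547, -0.203, 0.132]]
gear [[0.588, -0.284, 0.012], [0.636, -0.233, 0.024]]
```

```bash
python3 -m pendant '[{"jaw":0.3,"tx":3,"ty":-4,"tz":0,"ax":8,"ay":3,"az":3},{"jaw":0.3,"tx":6,"ty":-9,"tz":0,"ax":16,"ay":6,"az":6},{"jaw":0.3,"tx":9,"ty":-14,"tz":-2,"ax":24,"ay":9.4,"az":9},{"jaw":0.3,"tx":12,"ty":-19,"tz":-4,"ax":32,"ay":12.5,"az":12},{"jaw":0.3,"tx":15,"ty":-23.5,"tz":-7,"ax":39,"ay":15.3,"az":14.5},{"jaw":0.3,"tx":15.2,"ty":-23.5,"tz":-10.3,"ax":39.1,"ay":15.3,"az":14.5},{"jaw":0.3,"tx":15.2,"ty":-23.5,"tz":-10.3,"ax":39.1,"ay":15.3,"az":14.5},{"jaw":0.3,"tx":15.2,"ty":-23.5,"tz":-10.3,"ax":39.1,"ay":15.3,"az":14.5}]'; python3 - <<'E'
from lie import *
Rt=tool(-59.2,90)
delta([.5745,-.165,.0170+.001],Rt)
w=manip.get_image("wrist");np.savez("wrist6.npz",**w)
s=manip.get_state();q=s["ee_rot"];M=R.from_quat([q[1],q[2],q[3],q[0]]).as_matrix();p=s["position"];print(s["qpos"].round(2),s["width"])
C=cloud(w);L=(C-p)@M*1e3;g=cv2.cvtColor(w["pixels"],cv2.COLOR_BGR2GRAY)
# shaft points: z between .006 and .04 world, near
k=(C[...,2]>.008)&(C[...,2]<.04)&(np.hypot(C[...,0]-.565,C[...,1]+.15)<.07)
P=C[k];d=Rt.as_matrix()[:,0]*-1;n=np.cross([0,0,1],d);o=np.array([.5745,-.165,0])
S=(P-o)@d*1e3;W=(P-o)@n*1e3
for a in range(-76,44,4):
    m=abs(S-a)<2
    if m.sum()>3:print(a,m.sum(),np.round([W[m].min(),W[m].max(),P[m,2].max()*1e3],1))
k=(abs(L[...,0])<20)&(abs(L[...,1])<45)&(L[...,2]>-70)&(L[...,2]<10)
for z in range(-66,10,4):
    m=k&(abs(L[...,2]-z)<2)
    if m.sum()>3:print("finger",z,m.sum(),np.round(np.percentile(L[m][:,0],[2,98])),np.round(np.percentile(abs(L[m][:,1]),[2,98])))
E
```

```text
clock: 7.6
position: [0.5763, -0.1678, 0.1332]
ee_rot: [-0.0, 0.494, 0.869, -0.004]
contact_force: [-0.8, -0.5, 0.5]
width: 0.0556
gripper_force: 0.0
t 7.6 shift cm [ -0.18   0.28 -15.82] turn deg [ 0.4 -0.3  0. ]
[-0.39  0.36  1.56 -0.01  1.22 -0.93] 0.055581188985262146
-64 23 [-4.6  8.8 17. ]
-60 97 [-5.5  9.7 17.5]
-56 94 [-5.4  9.8 17.5]
-52 91 [-5.5  9.8 18. ]
-48 89 [-5.5  9.8 18.8]
-44 91 [-5.5  9.9 19.7]
-40 144 [-9.8 13.2 23.9]
-36 137 [-9.7 13.3 24.4]
-32 131 [-9.8 13.3 25.2]
-28 132 [-9.8 13.5 25.2]
-24 124 [-9.8 12.5 25.6]
-20 133 [-9.8 12.5 26.4]
-16 132 [-10.8  12.6  27.1]
-12 135 [-10.8  12.6  26.7]
-8 134 [-10.9  12.7  27.1]
-4 210 [-15.1  17.   32.6]
0 174 [-15.1  17.2  33.3]
4 85 [-15.1  16.1  32.2]
8 107 [-9.1 10.2 27.5]
12 107 [-9.1 10.2 27.6]
16 122 [-62.3  10.3  39.4]
20 126 [-58.8   9.3  39.8]
24 113 [-56.5   9.4  39.9]
28 98 [-9.2  9.4 29.2]
32 16 [-9.1  9.4 28. ]
finger -66 536 [-4. 11.] [28. 39.]
finger -62 683 [-10.  10.] [27. 34.]
finger -58 531 [-11.  10.] [27. 40.]
finger -54 594 [-11.  10.] [27. 41.]
finger -50 528 [-11.  10.] [27. 41.]
finger -46 490 [-11.  10.] [27. 41.]
finger -42 459 [-11.  10.] [27. 41.]
finger -38 418 [-11.  10.] [27. 41.]
finger -34 340 [-11.  10.] [27. 39.]
finger -30 186 [-11.  10.] [27. 34.]
finger -26 34 [-7.  7.] [28. 28.]
```

The wrist depth shows the collar centred 1 mm from the planned grip point, and the fingertips 28 mm behind the reported TCP. Descending.

```bash
python3 -m pendant '[{"jaw":0.3,"tx":-0.1,"ty":0.3,"tz":-4,"ax":0,"ay":0,"az":-0.7},{"jaw":0.3,"tx":-0.1,"ty":0.3,"tz":-8,"ax":0,"ay":0,"az":-1},{"jaw":0.3,"tx":-0.1,"ty":0.3,"tz":-11.5,"ax":0,"ay":0,"az":-1},{"jaw":0.3,"tx":-0.1,"ty":0.3,"tz":-13.5,"ax":0,"ay":0,"az":-1},{"jaw":0.3,"tx":-0.1,"ty":0.3,"tz":-14.6,"ax":0,"ay":0,"az":-1},{"jaw":0.3,"tx":-0.1,"ty":0.3,"tz":-15.2,"ax":0,"ay":0,"az":-1},{"jaw":0.3,"tx":-0.1,"ty":0.3,"tz":-15.5,"ax":0,"ay":0,"az":-1},{"jaw":0.3,"tx":-0.1,"ty":0.3,"tz":-15.5,"ax":0,"ay":0,"az":-1}]'
```

```text
clock: 8.65
position: [0.5764, -0.1647, -0.0216]
ee_rot: [0.0, 0.501, 0.865, -0.004]
contact_force: [0.5, 0.2, 0.8]
width: 0.0556
gripper_force: 0.0
```

```bash
python3 -m pendant '[{"jaw":-1,"tx":0,"ty":0,"tz":0,"ax":0,"ay":0,"az":0},{"jaw":-1,"tx":0,"ty":0,"tz":0,"ax":0,"ay":0,"az":0},{"jaw":-1,"tx":0,"ty":0,"tz":0,"ax":0,"ay":0,"az":0},{"jaw":-1,"tx":0,"ty":0,"tz":0,"ax":0,"ay":0,"az":0},{"jaw":-1,"tx":0,"ty":0,"tz":0,"ax":0,"ay":0,"az":0}]' 60
```

```text
clock: 9.28
position: [0.5764, -0.1649, -0.0216]
ee_rot: [0.0, 0.501, 0.865, -0.004]
contact_force: [-1.0, 0.7, 5.6]
width: 0.0285
gripper_force: 58.9
```

```bash
cat > inhand.py <<'E'
from lie import *
def inhand(name):
    w=manip.get_image("wrist");np.savez(name+".npz",**w)
    s=manip.get_state();q=s["ee_rot"];M=R.from_quat([q[1],q[2],q[3],q[0]]).as_matrix();p=s["position"]
    print("p",p.round(4),"width",s["width"].round(4),s["gripper_force"],"F",s["contact_force"].round(1))
    L=(cloud(w)-p)@M*1e3;g=cv2.cvtColor(w["pixels"],cv2.COLOR_BGR2GRAY)
    k=(abs(L[...,1])<19)&(L[...,2]>-62)&(L[...,2]<-5)&(abs(L[...,0])<80)
    for x in range(72,-44,-4):
        m=k&(abs(L[...,0]-x)<2)&(g>135)
        m2=k&(abs(L[...,0]-x)<2)&(g<120)
        f=lambda m:(m.sum(),np.round(np.percentile(L[m][:,1],[2,98]),1),np.round(np.percentile(L[m][:,2],[2,98]),1)) if m.sum()>4 else None
        print(x,f(m),"dark",f(m2))
    np.savez(name+"_L.npz",L=L,g=g)
E
python3 -c "
from inhand import *
inhand('w7')"
```

```text
Traceback (most recent call last):
  File "inhand.py", line 5, in inhand
    print("p",p.round(4),"width",s["width"].round(4),s["gripper_force"],"F",s["contact_force"].round(1))
                                 ^^^^^^^^^^^^^^^^
AttributeError: 'float' object has no attribute 'round'
```

```bash
sed -i 's/s\["width"\].round(4)/round(s["width"],4)/' inhand.py
python3 -c "
from inhand import *
inhand('w7')"
```

```text
p [ 0.5765 -0.1649 -0.0216] width 0.0288 58.950177209917456 F [-0.2  0.6  6.6]
72 None dark (np.int64(909), array([-18.3,  18.2]), array([-23. , -20.4]))
68 None dark (np.int64(902), array([-18.2,  18.4]), array([-22.9, -20.3]))
64 (np.int64(206), array([-8.2,  5.9]), array([-38.5, -31.5])) dark (np.int64(748), array([-18.3,  18.2]), array([-22.9, -20.2]))
60 (np.int64(418), array([-8.7,  6.3]), array([-39. , -32.5])) dark (np.int64(445), array([-18.5,  18.5]), array([-23.3, -20.1]))
56 (np.int64(421), array([-8.9,  6.7]), array([-39.4, -31.4])) dark (np.int64(458), array([-18.5,  18.6]), array([-22.7, -20. ]))
52 (np.int64(415), array([-8.4,  6.8]), array([-40., -22.])) dark (np.int64(433), array([-18.6,  18.6]), array([-22.8, -20.3]))
48 (np.int64(411), array([-9.4,  6.8]), array([-40.2, -22.2])) dark (np.int64(419), array([-18.5,  18.5]), array([-22.8, -20.3]))
44 (np.int64(513), array([-8.4,  8.2]), array([-44.5, -33.2])) dark (np.int64(413), array([-18.5,  18.6]), array([-22.8, -20.3]))
40 (np.int64(642), array([-11.7,  10.4]), array([-44.9, -31. ])) dark (np.int64(343), array([
[... 1794 characters left out ...]
[-49.1, -41.4])) dark None
-20 (np.int64(389), array([-8.3, 10.3]), array([-49.4, -41.6])) dark (np.int64(65), array([-15.1,  16.3]), array([-23.2, -20.2]))
-24 (np.int64(381), array([-8.4, 10.1]), array([-50. , -42.3])) dark (np.int64(148), array([-15.6,  16.8]), array([-40.6, -19.9]))
-28 (np.int64(341), array([-8.1, 10. ]), array([-50.1, -42.2])) dark (np.int64(171), array([-16.3,  17.5]), array([-41.3, -20. ]))
-32 (np.int64(19), array([-8.4,  8.6]), array([-48.8, -41.7])) dark (np.int64(173), array([-16.9,  18.1]), array([-22.3, -20.1]))
-36 None dark (np.int64(182), array([-17.7,  18.6]), array([-22.3, -19.8]))
-40 None dark (np.int64(180), array([-18.4,  18.8]), array([-22.3, -19.9]))
```

The pads span the collar at ±16 mm and reach about 11 mm past its axis, so the grip is good. I'll lift and check.

```bash
python3 -m pendant '[{"jaw":-1,"tx":0,"ty":0,"tz":0.5,"ax":0,"ay":0,"az":0},{"jaw":-1,"tx":0,"ty":0,"tz":2,"ax":0,"ay":0,"az":0},{"jaw":-1,"tx":0,"ty":0.5,"tz":5,"ax":0,"ay":0,"az":0},{"jaw":-1,"tx":0,"ty":1,"tz":9,"ax":0,"ay":0,"az":0},{"jaw":-1,"tx":0,"ty":1,"tz":13,"ax":0,"ay":0,"az":0},{"jaw":-1,"tx":0,"ty":1,"tz":15,"ax":0,"ay":0,"az":0},{"jaw":-1,"tx":0,"ty":1,"tz":15,"ax":0,"ay":0,"az":0}]' 60; python3 -c "
from inhand import *
inhand('w8')" | awk '{print}' | cut -c1-140 | sed 's/np.int64//g;s/dark.*//'
```

```text
clock: 10.25
position: [0.5772, -0.1551, 0.1302]
ee_rot: [0.002, 0.501, 0.865, -0.004]
contact_force: [0.4, -0.4, -2.4]
width: 0.0285
gripper_force: 59.5
p [ 0.5761 -0.1547  0.1285] width 0.029 59.46218887344003 F [-0.6 -0.9 -3.2]
72 None 
68 None 
64 ((107), array([-6.7,  6.5]), array([-38.8, -33.3])) 
60 ((407), array([-8.1,  7. ]), array([-39.4, -32.6])) 
56 ((406), array([-7.7,  7. ]), array([-39.8, -33.2])) 
52 ((396), array([-7.7,  7.1]), array([-40.4, -34.3])) 
48 ((395), array([-7.4,  7.5]), array([-40.7, -34. ])) 
44 ((395), array([-7.5,  7.5]), array([-41.5, -34.4])) 
40 ((619), array([-10.6,  11.1]), array([-45.9, -34.1])) 
36 ((587), array([-10.8,  11.1]), array([-46.2, -37.2])) 
32 ((580), array([-10.7,  11.2]), array([-46.8, -37.4])) 
28 ((542), array([-10.7,  11.1]), array([-47.3, -38.7])) 
24 ((536), array([-10.5,  10.9]), array([-47.7, -39.5])) 
20 ((540), array([-10.5,  11.3]), array([-48.2, -39.8])) 
16 ((537), array([-10. ,  11.5]), array([-48.8, -40.3])) 
12 ((529), array([-10.2,  11.4]), array([-49.4, -40.6])) 
8 ((519), array([-10.2,  11.8]), array([-50. , -41.2])) 
4 ((806), array([-12.4,  14.5]), array([-54.7, -38.6])) 
0 ((668), array([-12.4,  14.4]), array([-55.3, -46.8])) 
-4 ((184), array([-13.,  14.]), array([-55.3, -46.4])) 
-8 ((251), array([-6.5,  9.5]), array([-49.7, -44.4])) 
-12 ((414), array([-13. ,  10.4]), array([-50.2, -42.4])) 
-16 ((388), array([-7.6, 10.1]), array([-50.8, -44. ])) 
-20 ((381), array([-7.6, 10.2]), array([-51.3, -44.4])) 
-24 ((374), array([-6.7, 10.5]), array([-51.7, -45.3])) 
-28 ((355), array([-6.8, 11. ]), array([-52.4, -45.3])) 
-32 ((58), array([-7.3, 10.6]), array([-51.7, -45.1])) 
-36 None 
-40 None
```

The shaft is held firmly: axis tilted 7.1° in the tool frame, foot face at tool x = +63 mm. I'll move to a waypoint beside the rest in the final orientation and image the rest with the wrist camera.

```bash
cat > place.py <<'E'
from lie import *
AX=np.array([-.9920,.027,-.1236]);AX/=np.linalg.norm(AX);FT=np.array([63.4,-1.6,-31.0])/1000
def goal(x,y=0,z=30,extra=(0,0,0)):
    Rt,_=R.align_vectors([bx,by],[AX,[0,1,0]],weights=[np.inf,1])
    tcp=beam(x,y,z)+np.array(extra)-Rt.apply(FT)
    s=manip.get_state();q=s["ee_rot"];R0=R.from_quat([q[1],q[2],q[3],q[0]])
    print("t",s["clock"],"shift cm",np.round((tcp-s["position"])*100,2),"turn",np.round((Rt*R0.inv()).as_rotvec(degrees=True),1),"tcp",tcp.round(4),"toolz",Rt.as_matrix()[:,2].round(2))
E
python3 -c "
from place import *
goal(26,0,30,(-.03,-.10,.10))
goal(26,0,60)"
```

```text
t 10.3 shift cm [-7.52 12.36  5.19] turn [ -8.3 -18.6  65.3] tcp [ 0.5009 -0.0311  0.1804] toolz [ 0.33  0.05 -0.94]
t 10.3 shift cm [-5.85 22.2  -2.12] turn [ -8.3 -18.6  65.3] tcp [0.5176 0.0672 0.1072] toolz [ 0.33  0.05 -0.94]
```

```bash
python3 -m pendant '[{"jaw":-1,"tx":0,"ty":2,"tz":3,"ax":-1,"ay":-2,"az":7},{"jaw":-1,"tx":-1,"ty":4,"tz":6,"ax":-2,"ay":-4.5,"az":15},{"jaw":-1,"tx":-2,"ty":6,"tz":8,"ax":-3,"ay":-7,"az":24},{"jaw":-1,"tx":-3,"ty":8,"tz":8,"ax":-4.2,"ay":-9.3,"az":33},{"jaw":-1,"tx":-4,"ty":10,"tz":8,"ax":-5.3,"ay":-12,"az":42},{"jaw":-1,"tx":-5.5,"ty":11,"tz":8,"ax":-6.5,"ay":-14.5,"az":51},{"jaw":-1,"tx":-6.5,"ty":12,"tz":8,"ax":-7.6,"ay":-17,"az":60},{"jaw":-1,"tx":-7.5,"ty":12.4,"tz":8,"ax":-8.3,"ay":-18.6,"az":65.3},{"jaw":-1,"tx":-7.5,"ty":12.4,"tz":8,"ax":-8.3,"ay":-18.6,"az":65.3},{"jaw":-1,"tx":-7.5,"ty":12.4,"tz":8,"ax":-8.3,"ay":-18.6,"az":65.3}]'; python3 - <<'E'
from place import *
from rest import *
w=manip.get_image("wrist");np.savez("w9.npz",**w);cv2.imwrite("pics/w9.png",w["pixels"])
print(manip.get_state()["qpos"].round(2),manip.get_state()["width"])
C=cloud(w).reshape(-1,3);C=C[np.isfinite(C[:,2])]
Q=C-piv;X,Y,Z=Q@bx*1e3,Q@by*1e3,Q@bz*1e3
for x in range(12,128,4):
    m=(abs(X-x)<2)&(abs(Y)<16)&(Z>-5)&(Z<45)
    b=m&(Z<10)
    if m.sum()>5:print(x,m.sum(),"Z",np.round(np.percentile(Z[m],[5,50,95]),1),"Y",np.round(np.percentile(Y[m],[2,98]),1))
goal(26,0,30,(-.03,-.10,.13))
E
```

```text
clock: 11.55
position: [0.5012, -0.0309, 0.2073]
ee_rot: [0.168, -0.048, 0.985, 0.014]
contact_force: [0.1, 0.8, -2.5]
width: 0.0286
gripper_force: 59.7
[-0.31 -0.01  1.91  0.18  0.94 -2.07] 0.02867684734210544
12 118 Z [ 0.2 14.  20.3] Y [-11.5   9.9]
16 170 Z [ 1.5 38.1 39.7] Y [-11.5   9.6]
20 298 Z [ 3.5 37.6 39.7] Y [-11.5   9.9]
24 224 Z [ 1.   5.5 36.1] Y [-11.4   9.5]
28 127 Z [-0.4  4.6  6. ] Y [-11.5   9. ]
32 130 Z [0.5 4.6 5.9] Y [-11.7   9.5]
36 136 Z [-0.1  4.8  5.9] Y [-11.6   9.7]
40 135 Z [-0.4  4.6  5.9] Y [-11.4   9.5]
44 128 Z [0.1 4.7 5.9] Y [-11.6   9.8]
48 128 Z [0.4 4.7 5.8] Y [-11.7   9.7]
52 131 Z [0.4 4.6 5.8] Y [-11.5   9.2]
56 153 Z [ 1.6 13.1 22.1] Y [-12.9  10.5]
60 176 Z [ 3.4 17.8 22.2] Y [-13.5  11.8]
64 186 Z [ 1.6 17.1 22.2] Y [-13.4  11.8]
68 183 Z [ 1.8 17.3 22. ] Y [-13.   11.3]
72 126 Z [-1.1  6.  21.9] Y [-12.5   9.8]
76 121 Z [-0.4  4.7  5.8] Y [-11.8   8.8]
80 121 Z [-0.5  4.8  6. ] Y [-11.8   8.9]
84 121 Z [1.3 4.7 5.9] Y [-12.    9.2]
88 122 Z [-0.2  4.5  5.7] Y [-12.    9.2]
92 122 Z [0.9 4.7 5.9] Y [-11.8   9.1]
96 118 Z [1.  4.7 5.9] Y [-12.2   9.7]
100 118 Z [-1.6  4.6  5.9] Y [-12.3   8.4]
104 123 Z [-0.8  4.7  5.9] Y [-12.    8.5]
108 229 Z [ 2.6 17.4 24.8] Y [-13.5  10.3]
112 155 Z [ 0.3 19.8 24.7] Y [-13.5  10.5]
116 58 Z [-2.9  4.6  6. ] Y [-12.3   8.1]
120 117 Z [0.1 4.5 5.8] Y [-12.3   9.4]
124 109 Z [1.5 4.7 5.8] Y [-12.3   8.3]
t 11.6 shift cm [-0.06 -0.02  0.3 ] turn [ 0.  -0.1  0.1] tcp [ 0.5009 -0.0311  0.2104] toolz [ 0.33  0.05 -0.94]
```

```bash
python3 - <<'E'
from place import *
w=load("w9");C=cloud(w).reshape(-1,3);C=C[np.isfinite(C[:,2])]
Q=C-piv;X,Y,Z=Q@bx*1e3,Q@by*1e3,Q@bz*1e3
m=(abs(Y)<9)&(X>10)&(X<35)
for z in (10,14,18,22,26,30,34,37,39):
    k=m&(abs(Z-z)<1.5);print("stop z",z,k.sum(),np.round(np.percentile(X[k],[5,50,95]),1) if k.sum()>4 else '')
for a,b in((54,70),(105,112)):
    # V bottom: fit |y| profile
    for x in np.arange(a-3,b+4,1.):
        k=(abs(X-x)<.5)&(Z>14)&(Z<30)&(abs(Y)<16);print(x,k.sum(),end=' ')
    print()
    k=(X>a+2)&(X<b-1)&(Z>9)&(Z<30)&(abs(Y)<15)
    for y in range(-14,14,2):
        j=k&(abs(Y-y)<1);print(y,j.sum(),round(np.median(Z[j]),1) if j.sum() else '',end=' | ')
    print()
E
```

```text
stop z 10 4 
stop z 14 51 [10.1 11.7 22.1]
stop z 18 19 [10.2 11.8 22.2]
stop z 22 8 [10.7 16.6 22.1]
stop z 26 19 [21.9 22.1 22.2]
stop z 30 9 [21.9 22.  22.1]
stop z 34 8 [21.8 22.  22.3]
stop z 37 97 [15.6 19.4 22.1]
stop z 39 213 [15.7 18.7 21.7]
51.0 0 52.0 0 53.0 0 54.0 0 55.0 0 56.0 22 57.0 37 58.0 33 59.0 35 60.0 28 61.0 35 62.0 35 63.0 31 64.0 30 65.0 29 66.0 37 67.0 36 68.0 30 69.0 28 70.0 28 71.0 37 72.0 1 73.0 0 
-14 19 20.3 | -12 45 21.5 | -10 31 21.3 | -8 30 19.1 | -6 19 17.5 | -4 30 15.3 | -2 22 13.2 | 0 40 12.4 | 2 55 14.3 | 4 46 16.2 | 6 51 18.4 | 8 54 20.2 | 10 43 21.8 | 12 19 20.5 | 
102.0 0 103.0 0 104.0 0 105.0 0 106.0 3 107.0 51 108.0 34 109.0 36 110.0 33 111.0 35 112.0 37 113.0 35 114.0 2 115.0 0 
-14 9 24.2 | -12 11 24.5 | -10 10 23.3 | -8 6 22.2 | -6 10 19.6 | -4 9 17.4 | -2 4 15.5 | 0 15 15.6 | 2 14 17.6 | 4 17 18.8 | 6 15 21.4 | 8 16 23.6 | 10 9 24.6 | 12 5 22.8 |
```

Saddle edges, V bottoms and stop all agree with the nominal rest to within a constant small offset. I'll fold that in, refit the shaft in the hand from the same picture, and get the approach.

```bash
python3 - <<'E'
s=open('go.py').read()
s=s.replace("YAW,SL=np.deg2rad(7.2)","YAW0=np.deg2rad(7.2);YAW,SL=np.deg2rad(6.65)").replace("piv=O-.055*u+.05*k","u0=np.array([np.cos(YAW0),np.sin(YAW0),0]);piv=O-.055*u0+.05*k+.0016*bx-.0013*bz+.0001*by\nSTOP=20.4")
open('go.py','w').write(s)
E
cat > fit.py <<'E'
from place import *
def fit(w,p,q):
    M=R.from_quat([q[1],q[2],q[3],q[0]]).as_matrix()
    L=((cloud(w)-p)@M*1e3).reshape(-1,3);g=cv2.cvtColor(w["pixels"],cv2.COLOR_BGR2GRAY).ravel()
    rows=[]
    for x in range(62,-32,-2):
        r=8 if x>45 else 12 if 9<x<39 else 10 if x<-9 else None
        if r is None: continue
        m=(abs(L[:,0]-x)<1)&(abs(L[:,1])<17)&(L[:,2]<-30)&(L[:,2]>-58)&(g>135)
        if m.sum()<30: continue
        yl,yh=np.percentile(L[m,1],[2,98])
        if yh-yl>2*r+1: continue
        c=(yl+yh)/2;j=m&(abs(L[:,1]-c)<2.5);rows.append((x,c,np.median(L[j,2])+r-.15))
    A=np.array(rows);pz=np.polyfit(A[:,0],A[:,2],1);py=np.polyfit(A[:,0],A[:,1],1)
    print("n",len(A),"z fit",pz.round(4),"res",np.std(A[:,2]-np.polyval(pz,A[:,0])).round(2),"y fit",py.round(4),"res",np.std(A[:,1]-np.polyval(py,A[:,0])).round(2))
    k=(abs(L[:,1]-py[1])<4)&(g>135)&(L[:,2]<-25)&(L[:,2]>-60)
    h=[(x,int((k&(abs(L[:,0]-x)<.5)).sum())) for x in list(range(58,70))+list(range(-28,-38,-1))];print(h)
E
python3 - <<'E'
from fit import *
s=manip.get_state()
fit(load("w9"),s["position"],s["ee_rot"])
print(bx,piv)
E
```

```text
n 31 z fit [  0.1216 -36.2643] res 0.15 y fit [-0.027  -0.3341] res 0.14
[(58, 51), (59, 54), (60, 61), (61, 55), (62, 53), (63, 61), (64, 55), (65, 0), (66, 0), (67, 0), (68, 0), (69, 0), (-28, 43), (-29, 23), (-30, 3), (-31, 0), (-32, 0), (-33, 0), (-34, 0), (-35, 0), (-36, 0), (-37, 0)]
[0.88813844 0.10354663 0.44775909] [0.4536213  0.05923908 0.04955401]
```

```bash
python3 - <<'E'
from fit import *
w=load("w9")
for i in range(3):
    s=manip.get_state();q=s["ee_rot"];M=R.from_quat([q[1],q[2],q[3],q[0]]).as_matrix();print(s["clock"],s["position"].round(4),"w9 cam in tool",(M.T@(w["pose"][:3,3]-s["position"])).round(4))
    w2=manip.get_image("wrist");print("new cam",(M.T@(w2["pose"][:3,3]-s["position"])).round(4), (w2["pose"][:3,3]-w["pose"][:3,3]).round(4))
    fit(w2,s["position"],s["ee_rot"])
d=load("wrist0");q=[-2.954e-4,.2103236,.9776314,-8.43e-4];M=R.from_quat([q[1],q[2],q[3],q[0]]).as_matrix();print("start cam",(M.T@(d["pose"][:3,3]-[.2361728,.5236503,.206552])).round(4))
d=load("w7");q=[0.0, 0.501, 0.865, -0.004];M=R.from_quat([q[1],q[2],q[3],q[0]]).as_matrix();print("w7 cam",(M.T@(d["pose"][:3,3]-[.5764,-.1649,-.0216])).round(4))
E
```

```text
11.6 [ 0.5015 -0.0309  0.2075] w9 cam in tool [ 0.0705 -0.0004 -0.1659]
new cam [ 0.0702 -0.0004 -0.166 ] [ 0.0003 -0.      0.0002]
n 32 z fit [  0.1226 -36.3026] res 0.11 y fit [-0.0275 -0.3544] res 0.13
[(58, 53), (59, 53), (60, 62), (61, 59), (62, 46), (63, 63), (64, 36), (65, 0), (66, 0), (67, 0), (68, 0), (69, 0), (-28, 42), (-29, 32), (-30, 11), (-31, 0), (-32, 0), (-33, 0), (-34, 0), (-35, 0), (-36, 0), (-37, 0)]
11.65 [ 0.5017 -0.0308  0.2075] w9 cam in tool [ 0.0706 -0.0004 -0.1659]
new cam [ 0.0702 -0.0005 -0.166 ] [ 0.0004 -0.      0.0002]
n 32 z fit [  0.1226 -36.3404] res 0.11 y fit [-0.0274 -0.3686] res 0.14
[(58, 54), (59, 52), (60, 60), (61, 54), (62, 52), (63, 63), (64, 36), (65, 0), (66, 0), (67, 0), (68, 0), (69, 0), (-28, 41), (-29, 33), (-30, 7), (-31, 1), (-32, 0), (-33, 0), (-34, 0), (-35, 0), (-36, 0), (-37, 0)]
11.7 [ 0.5017 -0.0308  0.2076] w9 cam in tool [ 0.0706 -0.0004 -0.1658]
new cam [ 0.0702 -0.0004 -0.166 ] [ 0.0004 -0.      0.0003]
n 31 z fit [  0.1211 -36.2814] res 0.1 y fit [-0.0275 -0.3306] res 0.14
[(58, 51), (59, 57), (60, 60), (61, 53), (62, 55), (63, 61), (64, 35), (65, 0), (66, 0), (67, 0), (68, 0), (69, 0), (-28, 34), (-29, 39), (-30, 12), (-31, 0), (-32, 0), (-33, 0), (-34, 0), (-35, 0), (-36, 0), (-37, 0)]
start cam [ 0.0699 -0.     -0.1663]
w7 cam [ 0.07    0.0004 -0.1662]
```

```bash
sed -i 's/^AX=.*/AX=np.array([-1,.0275,-.1225]);AX\/=np.linalg.norm(AX);FT=np.array([63.4,-2.08,-28.5])\/1000/' place.py; python3 -c "
from place import *
goal(STOP+5,0,30,.1*bz*.5)
goal(STOP+5,0,34)
goal(STOP+5,0,30)"
```

```text
t 11.75 shift cm [ 0.78  9.7  -8.07] turn [ 0.  -0.2 -0.6] tcp [0.5094 0.0662 0.1269] toolz [ 0.33  0.04 -0.94]
t 11.75 shift cm [  2.83   9.93 -12.18] turn [ 0.  -0.2 -0.6] tcp [0.5299 0.0686 0.0858] toolz [ 0.33  0.04 -0.94]
t 11.75 shift cm [  3.01   9.96 -12.54] turn [ 0.  -0.2 -0.6] tcp [0.5316 0.0688 0.0822] toolz [ 0.33  0.04 -0.94]
```

```bash
python3 -m pendant '[{"jaw":-1,"tx":-1,"ty":2.5,"tz":0,"ax":0,"ay":-0.2,"az":-0.6},{"jaw":-1,"tx":-1,"ty":5,"tz":0,"ax":0,"ay":-0.2,"az":-0.6},{"jaw":-1,"tx":-1,"ty":8,"tz":0,"ax":0,"ay":-0.2,"az":-0.6},{"jaw":-1,"tx":0,"ty":9.7,"tz":-2.5,"ax":0,"ay":-0.2,"az":-0.6},{"jaw":-1,"tx":0.8,"ty":9.7,"tz":-5.5,"ax":0,"ay":-0.2,"az":-0.6},{"jaw":-1,"tx":0.8,"ty":9.7,"tz":-8,"ax":0,"ay":-0.2,"az":-0.6},{"jaw":-1,"tx":0.8,"ty":9.7,"tz":-8,"ax":0,"ay":-0.2,"az":-0.6},{"jaw":-1,"tx":0.8,"ty":9.7,"tz":-8,"ax":0,"ay":-0.2,"az":-0.6}]'; python3 - <<'E'
from fit import *
goal(STOP+5,0,30)
s=manip.get_state();w=manip.get_image("wrist");np.savez("w10.npz",**w);fit(w,s["position"],s["ee_rot"])
C=cloud(w).reshape(-1,3);C=C[np.isfinite(C[:,2])]
Q=C-piv;X,Y,Z=Q@bx*1e3,Q@by*1e3,Q@bz*1e3
for x in list(range(14,40,2))+list(range(54,72,4)):
    m=(abs(X-x)<1)&(abs(Y)<16)&(Z>-5)&(Z<45)
    if m.sum()>5:print(x,m.sum(),"Z",np.round(np.percentile(Z[m],[5,50,95]),1),"Y",np.round(np.percentile(Y[m],[2,98]),1))
print(s["contact_force"])
E
```

```text
clock: 12.75
position: [0.5102, 0.0663, 0.1288]
ee_rot: [0.171, -0.044, 0.984, 0.013]
contact_force: [-0.1, 0.3, -1.5]
width: 0.0283
gripper_force: 59.8
t 12.75 shift cm [ 2.15  0.25 -4.66] turn [0.  0.2 0. ] tcp [0.5316 0.0688 0.0822] toolz [ 0.33  0.04 -0.94]
n 34 z fit [  0.122  -36.3121] res 0.12 y fit [-0.0258 -0.2777] res 0.14
[(58, 52), (59, 57), (60, 62), (61, 49), (62, 56), (63, 62), (64, 41), (65, 0), (66, 0), (67, 0), (68, 0), (69, 0), (-28, 40), (-29, 39), (-30, 8), (-31, 0), (-32, 0), (-33, 0), (-34, 0), (-35, 0), (-36, 0), (-37, 0)]
14 130 Z [ 2.8 39.8 41. ] Y [-15.5  15.4]
16 184 Z [ 2.9 40.  41. ] Y [-15.3  15.2]
18 177 Z [ 4.  39.9 41. ] Y [-13.2  15.5]
20 325 Z [ 5.9 32.3 40.5] Y [-10.5  10. ]
[-0.07311638  0.3486766  -1.45462769]
```

```bash
python3 -m pendant '[{"jaw":-1,"tx":0.5,"ty":0.06,"tz":-1.1,"ax":0,"ay":0.2,"az":0},{"jaw":-1,"tx":1,"ty":0.12,"tz":-2.2,"ax":0,"ay":0.2,"az":0},{"jaw":-1,"tx":1.5,"ty":0.18,"tz":-3.3,"ax":0,"ay":0.2,"az":0},{"jaw":-1,"tx":1.8,"ty":0.21,"tz":-3.9,"ax":0,"ay":0.2,"az":0},{"jaw":-1,"tx":2.0,"ty":0.23,"tz":-4.3,"ax":0,"ay":0.2,"az":0},{"jaw":-1,"tx":2.0,"ty":0.23,"tz":-4.3,"ax":0,"ay":0.2,"az":0},{"jaw":-1,"tx":2.0,"ty":0.23,"tz":-4.3,"ax":0,"ay":0.2,"az":0}]'; python3 - <<'E'
from fit import *
goal(STOP+5,0,30)
s=manip.get_state();w=manip.get_image("wrist");np.savez("w11.npz",**w);fit(w,s["position"],s["ee_rot"]);print(s["contact_force"])
E
```

```text
clock: 13.68
position: [0.5291, 0.0686, 0.085]
ee_rot: [0.169, -0.044, 0.985, 0.013]
contact_force: [-0.4, -0.5, -2.6]
width: 0.0286
gripper_force: 59.8
t 13.675 shift cm [ 0.25  0.02 -0.28] turn [ 0.  -0.1  0. ] tcp [0.5316 0.0688 0.0822] toolz [ 0.33  0.04 -0.94]
n 30 z fit [  0.1216 -36.3095] res 0.12 y fit [-0.0262 -0.2388] res 0.13
[(58, 52), (59, 49), (60, 62), (61, 55), (62, 50), (63, 59), (64, 42), (65, 0), (66, 0), (67, 0), (68, 0), (69, 0), (-28, 41), (-29, 33), (-30, 9), (-31, 0), (-32, 0), (-33, 0), (-34, 0), (-35, 0), (-36, 0), (-37, 0)]
[-0.37489043 -0.46777708 -2.58979032]
```

```bash
python3 -m pendant '[{"jaw":-1,"tx":0.1,"ty":0.01,"tz":-0.1,"ax":0,"ay":0,"az":0},{"jaw":-1,"tx":0.2,"ty":0.02,"tz":-0.2,"ax":0,"ay":0,"az":0},{"jaw":-1,"tx":0.24,"ty":0.02,"tz":-0.28,"ax":0,"ay":0,"az":0},{"jaw":-1,"tx":0.24,"ty":0.02,"tz":-0.28,"ax":0,"ay":0,"az":0},{"jaw":-1,"tx":0.24,"ty":0.02,"tz":-0.28,"ax":0,"ay":0,"az":0}]'; python3 -c "
from place import *
goal(STOP+5,0,30);s=manip.get_state();f=s['contact_force'];print(f,f@bx,f@by,f@bz)"
```

```text
clock: 14.35
position: [0.5316, 0.0686, 0.0822]
ee_rot: [0.169, -0.044, 0.985, 0.013]
contact_force: [-1.3, -1.6, 0.8]
width: 0.0288
gripper_force: 60.1
t 14.35 shift cm [ 0.    0.02 -0.  ] turn [ 0.1 -0.1  0. ] tcp [0.5316 0.0688 0.0822] toolz [ 0.33  0.04 -0.94]
[-1.32126843 -1.57137154  0.75074734] -1.0000255668517046 -1.4077913313158557 1.3403927749335658
```

```bash
python3 -m pendant '[{"jaw":-1,"tx":0.02,"ty":-0.02,"tz":-0.05,"ax":0,"ay":0,"az":0},{"jaw":-1,"tx":0.02,"ty":-0.02,"tz":-0.05,"ax":0,"ay":0,"az":0},{"jaw":-1,"tx":-0.07,"ty":-0.03,"tz":-0.09,"ax":0,"ay":0,"az":0},{"jaw":-1,"tx":-0.16,"ty":-0.04,"tz":-0.14,"ax":0,"ay":0,"az":0},{"jaw":-1,"tx":-0.25,"ty":-0.05,"tz":-0.18,"ax":0,"ay":0,"az":0},{"jaw":-1,"tx":-0.25,"ty":-0.05,"tz":-0.18,"ax":0,"ay":0,"az":0}]'; python3 -c "
from fit import *
goal(STOP,0,30);s=manip.get_state();f=s['contact_force'];print(f,f@bx,f@by,f@bz)
w=manip.get_image('wrist');fit(w,s['position'],s['ee_rot'])"
```

```text
clock: 15.1
position: [0.5311, 0.0682, 0.0815]
ee_rot: [0.171, -0.044, 0.984, 0.013]
contact_force: [2.1, -2.0, 6.0]
width: 0.0287
gripper_force: 60.2
t 15.1 shift cm [-0.39  0.01 -0.15] turn [0.1 0.1 0. ] tcp [0.5272 0.0683 0.08  ] toolz [ 0.33  0.04 -0.94]
[ 2.10751375 -2.00316328  6.00881277] 4.354843706681247 -2.2337446619665116 4.539364419728964
n 31 z fit [  0.1262 -36.3155] res 0.12 y fit [-0.0271 -0.2665] res 0.2
[(58, 53), (59, 53), (60, 60), (61, 59), (62, 46), (63, 62), (64, 40), (65, 0), (66, 0), (67, 0), (68, 0), (69, 0), (-28, 37), (-29, 33), (-30, 10), (-31, 0), (-32, 0), (-33, 0), (-34, 0), (-35, 0), (-36, 0), (-37, 0)]
```

```bash
python3 -m pendant '[{"jaw":-1,"tx":-0.02,"ty":0,"tz":0.06,"ax":0,"ay":0,"az":0},{"jaw":-1,"tx":-0.11,"ty":-0.01,"tz":0.02,"ax":0,"ay":0,"az":0},{"jaw":-1,"tx":-0.2,"ty":-0.02,"tz":-0.02,"ax":0,"ay":0,"az":0},{"jaw":-1,"tx":-0.2,"ty":-0.02,"tz":-0.02,"ax":0,"ay":0,"az":0}]'; python3 -c "
from fit import *
goal(STOP,0,30);s=manip.get_state();f=s['contact_force'];print(f,f@bx,f@by,f@bz)
w=manip.get_image('wrist');fit(w,s['position'],s['ee_rot'])"
```

```text
clock: 15.65
position: [0.5269, 0.068, 0.0798]
ee_rot: [0.169, -0.044, 0.985, 0.013]
contact_force: [2.8, -2.5, 0.4]
width: 0.0285
gripper_force: 60.0
t 15.65 shift cm [0.03 0.03 0.01] turn [ 0.1 -0.1  0. ] tcp [0.5272 0.0683 0.08  ] toolz [ 0.33  0.04 -0.94]
[ 2.75099534 -2.52344666  0.38114707] 2.3526323929453525 -2.8250453623880167 -0.7518450784663473
n 30 z fit [  0.1255 -36.2845] res 0.13 y fit [-0.0274 -0.2393] res 0.17
[(58, 48), (59, 55), (60, 58), (61, 56), (62, 47), (63, 59), (64, 41), (65, 0), (66, 0), (67, 0), (68, 0), (69, 0), (-28, 43), (-29, 28), (-30, 7), (-31, 0), (-32, 0), (-33, 0), (-34, 0), (-35, 0), (-36, 0), (-37, 0)]
```

It has slid to the stop estimate. I'll push gently another 2–3 mm of command to feel it bear.

```bash
python3 -m pendant '[{"jaw":-1,"tx":-0.09,"ty":0,"tz":-0.05,"ax":0,"ay":0,"az":0},{"jaw":-1,"tx":-0.18,"ty":0,"tz":-0.09,"ax":0,"ay":0,"az":0},{"jaw":-1,"tx":-0.25,"ty":0,"tz":-0.13,"ax":0,"ay":0,"az":0},{"jaw":-1,"tx":-0.25,"ty":0,"tz":-0.13,"ax":0,"ay":0,"az":0},{"jaw":-1,"tx":-0.25,"ty":0,"tz":-0.13,"ax":0,"ay":0,"az":0}]'; python3 -c "
from fit import *
goal(STOP,0,30);s=manip.get_state();f=s['contact_force'];print(f,f@bx,f@by,f@bz)
w=manip.get_image('wrist');fit(w,s['position'],s['ee_rot'])"
```

```text
clock: 16.32
position: [0.527, 0.0681, 0.08]
ee_rot: [0.171, -0.044, 0.984, 0.013]
contact_force: [5.3, -0.6, 1.0]
width: 0.0285
gripper_force: 59.8
t 16.325 shift cm [ 0.02  0.02 -0.01] turn [0.  0.1 0. ] tcp [0.5272 0.0683 0.08  ] toolz [ 0.33  0.04 -0.94]
[ 5.2864087  -0.6232577   1.00196089] 5.079163662425779 -1.2312516896193064 -1.4228873979011758
n 30 z fit [  0.1241 -36.3136] res 0.12 y fit [-0.0285 -0.2608] res 0.14
[(58, 58), (59, 47), (60, 58), (61, 56), (62, 50), (63, 62), (64, 29), (65, 0), (66, 0), (67, 0), (68, 0), (69, 0), (-28, 38), (-29, 36), (-30, 10), (-31, 0), (-32, 0), (-33, 0), (-34, 0), (-35, 0), (-36, 0), (-37, 0)]
```

```bash
python3 -m pendant '[{"jaw":-1,"tx":-0.1,"ty":0,"tz":-0.08,"ax":0,"ay":0,"az":0},{"jaw":-1,"tx":-0.16,"ty":0,"tz":-0.16,"ax":0,"ay":0,"az":0},{"jaw":-1,"tx":-0.16,"ty":0,"tz":-0.2,"ax":0,"ay":0,"az":0},{"jaw":-1,"tx":-0.16,"ty":0,"tz":-0.2,"ax":0,"ay":0,"az":0}]'; python3 -c "
from fit import *
goal(STOP,0,30);s=manip.get_state();f=s['contact_force'];print(f,f@bx,f@by,f@bz)"
```

```text
clock: 16.88
position: [0.5273, 0.068, 0.0798]
ee_rot: [0.173, -0.044, 0.984, 0.013]
contact_force: [4.7, -2.2, 8.5]
width: 0.0286
gripper_force: 60.5
t 16.875 shift cm [-0.01  0.03  0.02] turn [0.1 0.4 0.1] tcp [0.5272 0.0683 0.08  ] toolz [ 0.33  0.04 -0.94]
[ 4.69680163 -2.22900426  8.47607407] 7.73584341014773 -2.7579160739045077 5.605609943626028
```

It is bearing on the stop (about 9 N along the slope) and seated. I'll relax most of the push, then open.

```bash
python3 -m pendant '[{"jaw":-1,"tx":0.1,"ty":0.02,"tz":0.08,"ax":0,"ay":0,"az":0},{"jaw":-1,"tx":0.25,"ty":0.03,"tz":0.2,"ax":0,"ay":0,"az":0},{"jaw":-1,"tx":0.28,"ty":0.03,"tz":0.22,"ax":0,"ay":0,"az":0},{"jaw":-1,"tx":0.28,"ty":0.03,"tz":0.22,"ax":0,"ay":0,"az":0}]'; python3 -c "
from fit import *
goal(STOP,0,30);s=manip.get_state();f=s['contact_force'];print(f,f@bx,f@by,f@bz)"
```

```text
clock: 17.38
position: [0.527, 0.0681, 0.0798]
ee_rot: [0.17, -0.044, 0.984, 0.013]
contact_force: [3.5, -4.4, 3.4]
width: 0.0287
gripper_force: 60.1
t 17.375 shift cm [0.02 0.02 0.01] turn [0.1 0.  0. ] tcp [0.5272 0.0683 0.08  ] toolz [ 0.33  0.04 -0.94]
[ 3.5170387  -4.37605592  3.37904363] 4.183488944052439 -4.753901301808989 1.6841036700449363
```

```bash
python3 -m pendant '[{"jaw":-1,"tx":0.02,"ty":-0.1,"tz":0,"ax":0,"ay":0,"az":0},{"jaw":-1,"tx":0.02,"ty":-0.1,"tz":0,"ax":0,"ay":0,"az":0},{"jaw":-0.2,"tx":0.02,"ty":-0.1,"tz":0,"ax":0,"ay":0,"az":0},{"jaw":-0.1,"tx":0.02,"ty":-0.1,"tz":0,"ax":0,"ay":0,"az":0},{"jaw":0.1,"tx":0.02,"ty":-0.1,"tz":0,"ax":0,"ay":0,"az":0},{"jaw":0.15,"tx":0.02,"ty":-0.1,"tz":0,"ax":0,"ay":0,"az":0}]' 20; python3 - <<'E'
from fit import *
s=manip.get_state();f=s['contact_force'];print(f,f@bx,f@by,f@bz,s["position"],s["width"])
w=manip.get_image('wrist');np.savez("w12.npz",**w);fit(w,s['position'],s['ee_rot'])
goal(STOP,0,30)
E
```

```text
clock: 18.12
position: [0.5251, 0.0675, 0.0784]
ee_rot: [0.168, -0.044, 0.985, 0.014]
contact_force: [0.2, 0.4, 0.5]
width: 0.049
gripper_force: 0.0
[0.20087591 0.37620043 0.52110267] 0.4506883597687144 0.35040715156922436 0.35710042320729574 [0.52506883 0.06746938 0.07839304] 0.04897025509194028
n 31 z fit [  0.1298 -36.7204] res 0.1 y fit [-0.0239 -0.1714] res 0.15
[(58, 53), (59, 49), (60, 59), (61, 50), (62, 27), (63, 0), (64, 0), (65, 0), (66, 0), (67, 0), (68, 0), (69, 0), (-28, 37), (-29, 35), (-30, 47), (-31, 38), (-32, 12), (-33, 0), (-34, 0), (-35, 0), (-36, 0), (-37, 0)]
t 18.175 shift cm [0.19 0.08 0.14] turn [ 0.  -0.2  0. ] tcp [0.5272 0.0683 0.08  ] toolz [ 0.33  0.04 -0.94]
```

```bash
python3 -m pendant '[{"jaw":0.15,"tx":-0.3,"ty":-0.04,"tz":0.9,"ax":0,"ay":0,"az":0},{"jaw":0.15,"tx":-1,"ty":-0.1,"tz":2.8,"ax":0,"ay":0,"az":0},{"jaw":0.15,"tx":-2,"ty":-0.2,"tz":5.7,"ax":0,"ay":0,"az":0},{"jaw":0.15,"tx":-3.5,"ty":-0.4,"tz":10,"ax":0,"ay":0,"az":0},{"jaw":0.15,"tx":-6,"ty":-4,"tz":14,"ax":0,"ay":0,"az":0},{"jaw":0.15,"tx":-8,"ty":-8,"tz":14,"ax":0,"ay":0,"az":0},{"jaw":0.15,"tx":-8,"ty":-8,"tz":14,"ax":0,"ay":0,"az":0},{"jaw":0.15,"tx":-8,"ty":-8,"tz":14,"ax":0,"ay":0,"az":0}]'; python3 - <<'E'
from fit import *
# shaft pose from w12 in beam frame
q=[0.168,-0.044,0.985,0.014];M=R.from_quat([q[1],q[2],q[3],q[0]]).as_matrix()
a=M@np.array([-1,.0239,-.1298]);a/=np.linalg.norm(a);F=np.array([.52507,.06747,.07839])+M@np.array([.0613,-.00164,-.02876])
r=F-piv;print("foot beam mm",np.round([r@bx*1e3-STOP,r@by*1e3,r@bz*1e3-30],2),"axis vs beam",np.round([a@bx,a@by,a@bz],4))
w=manip.get_image("wrist");np.savez("w13.npz",**w)
C=cloud(w).reshape(-1,3);g=cv2.cvtColor(w["pixels"],cv2.COLOR_BGR2GRAY).ravel()
ok=np.isfinite(C[:,2]);Q=(C-piv)*1e3;X,Y,Z=Q@bx,Q@by,Q@bz
for x in list(range(14,46,2))+list(range(46,122,5)):
    m=ok&(abs(X-x)<1)&(abs(Y)<18)&(Z>24)&(Z<55)
    if m.sum()>3:
        yl,yh=np.percentile(Y[m],[2,98]);print(x,m.sum(),"ymid",round((yl+yh)/2,1),"w",round(yh-yl,1),"Ztop",np.round(np.percentile(Z[m],97),1))
c=w["pixels"];cv2.imwrite("pics/fin.png",c)
E
```

```text
clock: 19.18
position: [0.4457, -0.0124, 0.2191]
ee_rot: [0.169, -0.043, 0.985, 0.014]
contact_force: [0.3, -0.2, 0.4]
width: 0.049
gripper_force: 0.0
foot beam mm [-0.42 -0.17 -0.2 ] axis vs beam [ 1.     -0.004   0.0034]
14 55 ymid -0.6 w 20.7 Ztop 41.4
16 58 ymid -0.8 w 20.9 Ztop 41.4
18 70 ymid -0.9 w 20.8 Ztop 41.5
20 54 ymid -0.9 w 20.2 Ztop 41.0
22 40 ymid -0.1 w 15.1 Ztop 38.3
24 38 ymid -0.3 w 15.1 Ztop 38.5
26 51 ymid -0.2 w 15.1 Ztop 38.7
28 43 ymid -0.3 w 15.0 Ztop 38.7
30 37 ymid -0.7 w 14.1 Ztop 38.4
32 37 ymid -0.9 w 14.0 Ztop 38.6
34 45 ymid -1.0 w 14.0 Ztop 38.4
36 43 ymid -0.9 w 14.1 Ztop 38.5
38 37 ymid -0.9 w 14.1 Ztop 38.7
40 36 ymid -0.9 w 14.1 Ztop 38.4
42 69 ymid -0.8 w 20.9 Ztop 42.4
44 56 ymid -0.7 w 22.1 Ztop 42.3
46 65 ymid -0.7 w 22.0 Ztop 42.1
51 59 ymid -0.7 w 22.3 Ztop 42.5
56 65 ymid -0.6 w 22.9 Ztop 42.8
61 54 ymid -1.0 w 21.3 Ztop 42.7
66 60 ymid -1.1 w 21.4 Ztop 42.4
71 52 ymid -1.1 w 21.6 Ztop 42.4
76 55 ymid -0.9 w 21.8 Ztop 42.6
81 139 ymid -0.7 w 30.3 Ztop 46.8
86 77 ymid -1.3 w 30.3 Ztop 47.4
91 41 ymid -1.2 w 17.5 Ztop 40.5
96 47 ymid -0.4 w 18.7 Ztop 40.4
101 42 ymid -0.4 w 19.4 Ztop 40.4
106 36 ymid -0.0 w 23.7 Ztop 40.7
111 27 ymid 4.4 w 13.5 Ztop 40.6
```

View pics/fin.png

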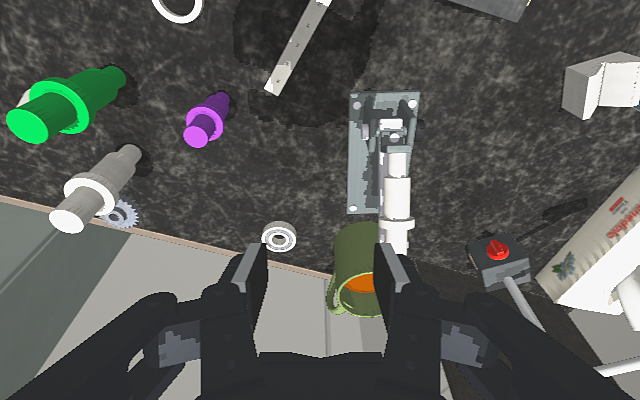

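The shaft lies in the rest at (397,200) with its foot against the stop at (397,145). It is collinear with the beam, and the foot is within 0.5 mm of the contact point by measurement. The gear at (118,213) is in place and the gripper is clear, so I'm handing in.

```bash
python3 -c "
from rig import manip
print(manip.sign_off())"
```

```text
the job is handed in; nothing more can be done
None
```

The job is handed in, with no verdict returned: the shaft lies in both saddles, foot within about 0.5 mm of the stop by measurement after a push of about 9 N, though my first grip slipped and dropped it onto the desk, so I picked it up again by the collar.

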